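# Fit the guide rod into the plotter's bearing tube

## Robot

A 6-joint arm with a two-finger parallel gripper is mounted at the origin on a cart in front of the work surface, level with it; the furniture and walls round the work are solid. World frame = base frame: x ahead of the robot, y to its left, z up, the work surface at z = 0. Lengths are in m, angles in rad, forces in N, time in s.
With the tool pointing down it reaches from about 0.325 to 0.9 m from the base axis. Payload 6.1 kg.
Tool frame: the origin (TCP) lies between the finger pads; the fingertips stand 17 mm ahead of it and the grasp point (between the pads) lies 2 mm behind it; z points along the fingers, y is the line along which they close (so a half turn about z gives the same grasp; the last joint's range is limited). The gripper opens to 85 mm and grips with 20 to 120 N. Pads are 22 mm wide; open, the fingers measure 114 mm over their backs; the gripper's body (76 mm by 85 mm) begins 54 mm behind the grasp point. The pads swing forward as they close: fully open they stand 13 mm farther back than shut.
Start: joints at [1.108, 0.22, 1.526, -0, 1.395, -0.126], TCP at [0.207, 0.59, 0.223] pointing down, gripper open.
Joint ranges: [-2.98, 2.98], [-0.91, 2.08], [0.09, 2.57], [-1.24, 4.39], [0.2, 2.65], [-2.68, 2.68]. Speed limits (rad/s): [2.57, 2.57, 3.01, 3.14, 3.14, 3.14].

## Interface

Orientations are given as a rotation vector (axis times angle).
In Python, from plant import monitor, read_camera, get_calibration, arm gives the robot as it stands.
- The arm moves only by the tool move_arm, never from a script. Its argument "steps" is a list of rows, each a list of 6 numbers: the shift along the tool's x, y, z in cm, then the turn, a rotation vector about the tool's x, y, z in rad. A call has 1 to 12 rows; each row shifts and turns the commanded pose from where the row before left it, along the tool's axes as they then stand; what a row does not reach is not made up. A row lasts 1/12 s, in which the tool goes at most 41.7 mm and 7.16 degrees, less where a joint would pass 70% of its speed; a pose out of reach is approached as far as the arm can. A call is refused whole if a number of a shift passes 4.17 or a number of a turn 0.125, either way. A call with a gripper value outside its range is refused whole. "gripper" is the finger opening in cm, from 0 to 8.54, set as the call begins (left out, the last holds). The fingers move at their own pace and stop on an object; "squeeze" is the grip in N (left out, the last holds). Time passes only in rows, so rows that do not move let the fingers close. It gives the time, the measured TCP pose, the force, the opening and the grip force at its end, in the units of the state.
- monitor.get_state(): the state, without advancing time (a new reading comes with each control period).
- read_camera(name): name is "scene" or "side" or "wrist"; returns the picture (480x640x3 uint8, red, green, blue); there is no depth.
- get_calibration(name): a dict with "camera_matrix" (3x3 intrinsics, pixels), "R" (3x3) and "t" (3): a world point X has camera coordinates R X + t; the wrist camera has in their place "T_tool_cam" (4x4, takes a point from camera to tool coordinates, whose origin is the TCP and whose axes are the flange's). Camera axes: x right, y down, z forward; pixel columns grow to the right and rows downward; lengths in m; the calibration is good to about 2 mm. A picture is of the moment at which its call begins: read the wrist's pose just before it. get_calibration takes no time and is no camera call.
- arm.hand_in(): hands the job in; it is judged then, once.
The state is a dict: "time": time; "qpos": joint angles; "joint_vel": joint speeds; "effort": joint torques, N m; "ee_pos": TCP position; "ee_rot": TCP orientation; "ft_force": force on the tool from outside, world axes, zero at the start; "wrist_torque": the same for the moment, N m; "opening": opening from 0.0 (shut) to 1.0 (fully open); "finger_force": force on a finger pad.
Only numpy, scipy, OpenCV 4.12 (cv2) and the standard library are available. Lean on these libraries where they do the work, as an engineer would, in place of code of your own. Each camera call takes 0.05 s, during which the arm holds its last target. There are 200 camera calls.

## Task

A desktop plotter is being assembled: lift the steel guide rod with the orange collar straight up out of its two blue U rests, clearing both ends together and keeping it level the whole time, and push its plain tip partway (about half its length) into the brass-mouthed bearing tube. Let go of it there, then push it fully home from behind the collar, so that the collar sits flat against the brass mouth, and leave it there. Do not push the multimeter, solder reel, tape roll or side cutters about.

Things in the scene. Friction and masses are not known exactly. Their poses are not given: they have to be found in the camera images.
- rod: Loose round steel guide rod, 12 mm thick, 230 mm long, about 0.15 kg. Origin on its axis at the tip-side face of the orange collar; x runs along the rod to the tip (y, z may roll). Shaft from x = 0 to the tip at 170 mm (last 8 mm tapered to 7 mm thick); collar 28 mm across, x = -8 to 0; knurled tail 12 mm thick, x = -60 to -8. Balances at about x = +47 mm. Starts level in the rests.
- rod_tip (a point): Centre of the rod's tip end, on its axis, 170 mm from the collar's front face.
- rod_tail (a point): Centre of the rod's tail end, on its axis, 60 mm behind the collar's front face. When the rod is left half inserted, its own weight makes it hang in the bore by about 0.03 rad, so that this end droops 4 to 6 mm; it slides on easily once it is held in line with the bore, and binds if pushed while drooping.
- rack: Fixed rack: grey base 256x66x10 mm with two blue U rests. Origin under the base's middle; x along the rod to its tip. Rests are 34 mm wide in y, with slots 14 mm wide open to the top, floor 54 mm and arm tops 72 mm over the worktop; they span x = 73 to 107 mm (near the tip) and -111 to -71 mm (round the tail). An end stop 64 mm high at x = 120 to 126 mm bars sliding out lengthwise.
- rack_seat (a point): Fixed point on the rack, 60 mm over the worktop, where the centre of the collar's tip-side face lies at the start (rack x = -55 mm); axes as the rack's. The rod's axis must rise above 78 mm to come free. In the rack the shaft can be gripped from above over 5 to 120 mm tipward of this point; the tail cannot.
- frame: Fixed plotter end frame: aluminium base 200x90x12 mm, upright web, and on top a dark steel bearing tube with a brass bell mouth; a black motor, 55 mm high, beside the web behind the mouth. Origin on the worktop directly below the mouth; x runs along the tube into the bore, z up. No part of it is over 119 mm high.
- bore_mouth (a point): Centre of the tube's mouth, in the plane of its brass rim (38 mm across), 100 mm over the worktop. x points level into the bore along its axis, z up. Bore 14.5 mm wide, 182 mm deep, open at the far end; the bell narrows from 22 to 14.5 mm in the first 8 mm. With the rod home, the collar's tip-side face lies in this plane, rod x along this x. No catch or spring, only slight sliding friction.
- multimeter: Loose yellow and black multimeter, 124 x 66 x 36 mm, lying on the worktop; origin under its centre. To be left alone.
- solder_reel: Loose blue reel of solder wire, 53 mm across and 37 mm high, standing on its rim face; origin under its centre. To be left alone.
- tape_roll: Loose black roll of tape, 64 mm across and 19 mm high, lying flat; origin under its centre. To be left alone.
- side_cutters: Loose side cutters with red handles, 115 x 50 x 12 mm, lying on the worktop, often under the path of the rod in front of the mouth; origin under its centre. To be left alone.
There are look-alikes about, which are no part of the job. Of the things shaped like the rod, the steel one is meant.

How it is judged:
On the way, in this order (a step that is already met when the one before it is completed fails the run):
1. the rod is lifted clear of the rests, both ends together (height (world z) of each of rod_tip, rod_tail above 0.08 m), for 0.1 s.
2. the rod is partway in the bore (tip 40 to 150 mm deep) and let go (x of rod_tip in the frame of bore_mouth between 0.04 and 0.15 m and angle between the x axis of rod and the x axis of bore_mouth, either way round below 0.08 rad and y of rod_tip in the frame of bore_mouth between -0.006 and 0.006 m and z of rod_tip in the frame of bore_mouth between -0.006 and 0.006 m and contact force between rod and the fingers below 0.2 N), for 0.2 s.
At the end, for the whole second after the job is handed in: The rod is home in the bearing tube: the centre of the collar's front face within 4 mm of the mouth's centre, the rod along the bore within 0.04 rad, at rest and released (distance between rod and bore_mouth below 0.004 m and angle between the x axis of rod and the x axis of bore_mouth, either way round below 0.04 rad and linear speed of rod below 0.02 m/s and contact force between rod and the arm below 0.2 N); the robot touches nothing.
It fails at once if the rod tilted more than 0.26 rad (15 degrees) from level (angle between rod's own x axis and vertical below 1.3108 rad or angle between rod's own x axis and vertical above 1.8308 rad).
It fails at once if the multimeter pushed more than 25 mm (distance of multimeter from where it was at the start of the episode above 0.025 m).
It fails at once if the solder reel pushed more than 25 mm (distance of solder_reel from where it was at the start of the episode above 0.025 m).
It fails at once if the tape roll pushed more than 25 mm (distance of tape_roll from where it was at the start of the episode above 0.025 m).
It fails at once if the side cutters pushed more than 25 mm (distance of side_cutters from where it was at the start of the episode above 0.025 m).
It also fails if it takes over 58 s, if anything falls off the work surface, if the arm or the gripper's body presses on something with over 40 N, if the wrist force passes 120 N, or if a joint passes its speed limit or range.

## Working session

There is one attempt and no reset: what is moved stays moved. The work goes in short steps, Python scripts to look and compute and a tool call to move; the robot and the scene stay as the last step left them, time stands still between calls to the robot, and variables do not carry over. Pictures are saved under pics/ and viewed, at most 10 in all, crops included, and the job is handed in when it is done.

Besides the shell and the picture viewer there is one more tool, called after "Request:" as name([rows], argument=value, ...), one row to a line, values as JSON. move_arm: Moves the arm, as the interface text tells. Its arguments: {"type":"object","properties":{"steps":{"type":"array","items":{"type":"array","items":{"type":"number"}}},"gripper":{"type":"number"},"squeeze":{"type":"number"}},"required":["steps"]}

```bash
mkdir -p pics
cat > h.py <<'E'
import numpy as np, cv2
from plant import monitor, read_camera, get_calibration, arm
from scipy.spatial.transform import Rotation as R
def cam(n):
    s=monitor.get_state(); im=read_camera(n); c=get_calibration(n); K=np.array(c["camera_matrix"])
    if n=="wrist":
        T=np.eye(4);T[:3,:3]=R.from_rotvec(s["ee_rot"]).as_matrix();T[:3,3]=s["ee_pos"]
        W=T@np.array(c["T_tool_cam"]); Rm=W[:3,:3].T; t=-Rm@W[:3,3]
    else: Rm=np.array(c["R"]); t=np.array(c["t"])
    return im,K,Rm,t
def ray(K,Rm,t,uv):
    d=Rm.T@np.linalg.inv(K)@np.array([uv[0],uv[1],1.]); return -Rm.T@t,d/np.linalg.norm(d)
def plane(c,uv,z):
    o,d=ray(*c[1:],uv); return o+d*(z-o[2])/d[2]
def proj(c,X):
    p=c[1]@(c[2]@np.array(X)+c[3]); return p[:2]/p[2]
def tri(c1,u1,c2,u2):
    A=[];b=[]
    for c,u in((c1,u1),(c2,u2)):
        o,d=ray(*c[1:],u);P=np.eye(3)-np.outer(d,d);A.append(P);b.append(P@o)
    A=np.vstack(A);b=np.hstack(b);x=np.linalg.lstsq(A,b,rcond=None)[0];return x,np.linalg.norm(A@x-b)
def save(n,im): cv2.imwrite(f"pics/{n}.png",im[:,:,::-1])
E
python3 - <<'E'
from h import *
for n in("scene","side","wrist"):
    c=cam(n); save(n+"0",c[0]); print(n,(-c[2].T@c[3]).round(3),c[1][0,0])
    np.savez(f"pics/{n}0.npz",im=c[0],K=c[1],R=c[2],t=c[3])
print(monitor.get_state())
E
```

```text
scene [ 0.09  -0.516  0.501] 494.5124874379564
side [0.391 1.232 0.698] 586.4064853546728
wrist [0.144 0.612 0.373] 335.2695004724542
{'time': 0.15, 'qpos': array([ 1.10790957e+00,  2.21049425e-01,  1.52733266e+00,  3.22256050e-05,
        1.39470298e+00, -1.26125493e-01]), 'joint_vel': array([-0.00076394, -0.00217746, -0.00401854, -0.00121723,  0.0018603 ,
        0.00112203]), 'effort': array([-5.21128254e-05, -4.97479141e+01, -3.89909220e+01, -1.35616574e-04,
        7.14078385e-03, -3.39666087e-05]), 'ee_pos': array([0.20631749, 0.58946821, 0.22255608]), 'ee_rot': array([-5.26418224e-01, -3.09670323e+00,  2.22856021e-03]), 'ft_force': array([-0.45993848, -0.65323556,  0.76799752]), 'wrist_torque': array([ 0.00241942, -0.00513383,  0.05404422]), 'finger_force': 0.0, 'opening': 0.9988505487418199}
```

View pics/scene0.png

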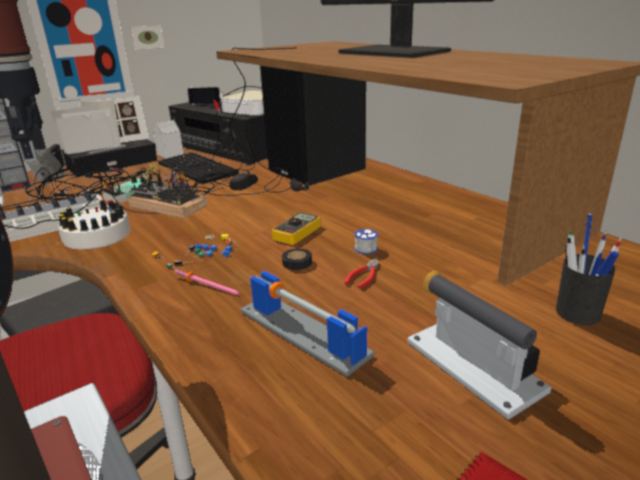

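View pics/side0.png

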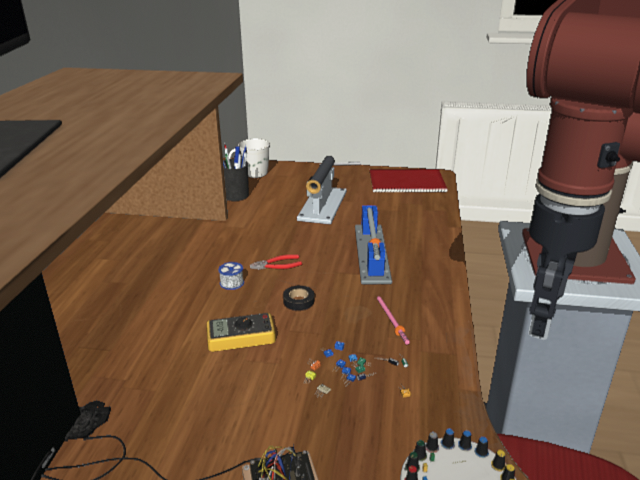

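The scene view shows the rod in the rack (collar ≈(275,288), tip end ≈(350,325)) and the frame's mouth at ≈(432,282). The side view has the collar at ≈(375,241) and the mouth at ≈(314,187). The pink rod is a decoy.

Run:
```python
from h import *
a=np.load("pics/scene0.npz")["im"];b=np.load("pics/side0.npz")["im"]
A=cv2.resize(a[260:420,235:555],None,fx=2.5,fy=2.5,interpolation=cv2.INTER_CUBIC)
B=cv2.resize(b[150:290,290:400],None,fx=4,fy=4,interpolation=cv2.INTER_CUBIC)
save("cA",A);save("cB",B)
for n,im in(("scene",a),("side",b)):
    h=cv2.cvtColor(im,cv2.COLOR_RGB2HSV)
    for nm,lo,hi in(("orange",(5,130,120),(22,255,255)),("blue",(105,150,60),(125,255,255))):
        m=cv2.inRange(h,lo,hi)
        k,l,s,c=cv2.connectedComponentsWithStats(m)
        for i in range(1,k):
            if 15<s[i,4]<3000 and (235<c[i,0]<555): print(n,nm,s[i],c[i].round(1))
```

```text
scene orange [282 298  44  26 153] [303.8 310.5]
scene blue [262 272  16  10  90] [268.7 276.8]
scene blue [251 277  29  38 641] [263.2 297. ]
scene blue [338 310  19  18 151] [347.9 317.6]
scene blue [ 327  317   39   48 1225] [345.7 341.1]
side orange [269 161  15  18  67] [274.8 169.3]
side orange [306 180  14  13 100] [312.5 186.4]
side orange [266 184  11  14  48] [270.6 190.1]
side orange [391 193   9  18 114] [395.  201.4]
side orange [355 194   8  21  51] [358.9 200.2]
side orange [369 194   5   6  19] [371.4 196.4]
side orange [383 195   4  13  30] [384.9 201.7]
side orange [330 202  23  32 242] [341.7 214.8]
side orange [415 206   8  41 170] [418.6 225.5]
side orange [392 213   5  20  44] [394.4 223.5]
side orange [456 214   5  13  31] [457.6 220.7]
side orange [301 224   7   8  24] [304.  227.2]
side orange [451 227   7  16  59] [453.5 233.4]
side orange [267 232  19  28 189] [276.  246.3]
side orange [289 234  55  98 764] [316.7 296. ]
side orange [370 238  11   9  44] [375.1 240.7]
side orange [432 243   8  15  47] [435.6 251.2]
side orange [285 244  14  11  68] [292.6 2
[... 1404 characters left out ...]
ide orange [356 377  15  89 385] [364.7 414.1]
side orange [399 378   6   8  28] [401.8 381.4]
side orange [307 425  12  33 144] [313.1 441. ]
side orange [405 431   4  26  55] [407.1 443.1]
side orange [423 464   4   8  23] [424.8 467.7]
side orange [352 471   7   9  20] [354.5 474.4]
side blue [234 147   6  15  48] [236.4 154.2]
side blue [362 206  16  28 252] [368.3 218.6]
side blue [368 243  17  33 430] [375.6 261. ]
side blue [335 342   9   8  51] [338.9 345.5]
side blue [324 350   9   7  39] [328.2 352.8]
side blue [337 360  19  21 112] [345.6 370. ]
side blue [446 429   7   5  25] [449.2 431.2]
side blue [464 431   7   5  26] [466.8 433.2]
side blue [480 437   7   6  24] [483.2 439.2]
```

View pics/cA.png

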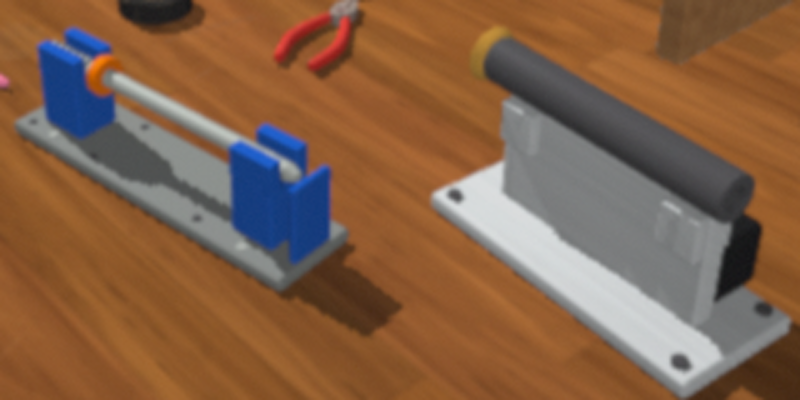

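View pics/cB.png

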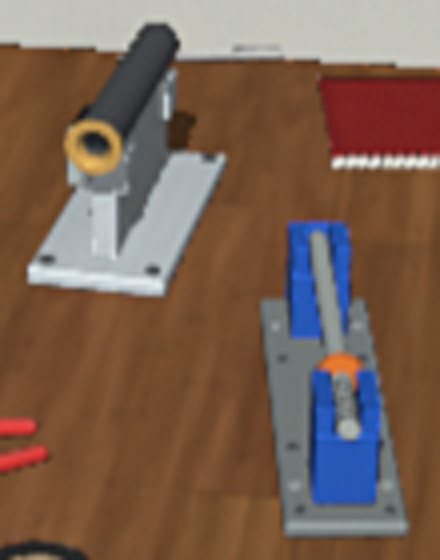

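The crops show the collar, tip, tail and mouth clearly. Scene crop: collar (103,75), tip (293,172), mouth (486,52), tube end (740,195). Side crop: mouth (94,145), tail (348,430).

```bash
cat >> h.py <<'E'
def old(n):
    d=np.load(f"pics/{n}0.npz"); return d["im"],d["K"],d["R"],d["t"]
E
python3 - <<'E'
from h import *
a=old("scene");b=old("side")
A=lambda x,y:(x/2.5+235,y/2.5+260); B=lambda x,y:(x/4+290,y/4+150)
def p(n,v): print(n,np.round(v,4))
p("mouth tri",np.hstack(tri(a,A(486,52),b,B(95,144))))
p("mouth side@.1",plane(b,B(95,144),.1)); p("mouth scene@.1",plane(a,A(486,52),.1))
p("tube end scene@.1",plane(a,A(740,195),.1));
p("tubetop far side@.115",plane(b,B(161,28),.115))
p("collar tri",np.hstack(tri(a,A(103,75),b,B(340,366))))
p("collar scene@.06",plane(a,A(103,75),.06));p("collar side@.06",plane(b,B(340,370),.06))
p("tail side@.06",plane(b,B(348,430),.06)); p("tip side@.06",plane(b,B(317,236),.064)); p("tip scene@.06",plane(a,A(293,172),.06))
print("rack corners")
for q in((17,126),(281,285),(345,232)): p("",plane(a,A(*q),.01))
for q in((285,525),(406,520),(262,303),(362,300)): p("s",plane(b,B(*q),.01))
print("frame corners")
for q in((433,198),(685,388),(790,322)): p("",plane(a,A(*q),.012))
for q in((30,268),(162,287),(226,156)): p("s",plane(b,B(*q),.012))
E
```

```text
mouth tri [ 6.155e-01 -7.510e-02  1.008e-01  4.000e-04]
mouth side@.1 [ 0.6161 -0.0773  0.1   ]
mouth scene@.1 [ 0.6162 -0.0743  0.1   ]
tube end scene@.1 [ 0.6073 -0.2566  0.1   ]
tubetop far side@.115 [ 0.5976 -0.238   0.115 ]
collar tri [0.4482 0.1128 0.0621 0.0015]
collar scene@.06 [0.4486 0.1154 0.06  ]
collar side@.06 [0.449  0.1125 0.06  ]
tail side@.06 [0.4401 0.1752 0.06  ]
tip side@.06 [ 0.4744 -0.0417  0.064 ]
tip scene@.06 [ 0.477  -0.0512  0.06  ]
rack corners
 [0.4056 0.1679 0.01  ]
 [ 0.4448 -0.0783  0.01  ]
 [ 0.5058 -0.0663  0.01  ]
s [0.47  0.194 0.01 ]
s [0.4071 0.1799 0.01  ]
s [ 0.5077 -0.0521  0.01  ]
s [ 0.4465 -0.0649  0.01  ]
frame corners
 [ 0.5699 -0.0787  0.012 ]
 [ 0.5549 -0.273   0.012 ]
 [ 0.6407 -0.2808  0.012 ]
s [ 0.6587 -0.0743  0.012 ]
s [ 0.5716 -0.0606  0.012 ]
s [ 0.5548 -0.2626  0.012 ]
```

Request:
move_arm([
  [-2.9,-2.9,0,0,0,0],
  [-2.9,-2.9,0,0,0,0],
  [-2.9,-2.9,0,0,0,0],
  [-2.9,-2.9,0,0,0,0],
  [-2.9,-2.9,0,0,0,0],
  [-2.9,-2.9,0,0,0,0],
  [-2.9,-2.9,0,0,0,0],
  [-2.9,-2.9,0,0,0,0],
  [-2.9,-2.9,0,0,0,0],
  [-2.9,-2.9,0,0,0,0],
  [-2.9,-2.9,0,0,0,0],
  [-2.9,-2.9,0,0,0,0],
], gripper=5)

```text
time: 1.15
ee_pos: [0.4202, 0.1445, 0.2234]
ee_rot: [0.526, 3.097, 0.0]
ft_force: [0.8, 0.5, 0.3]
opening: 0.589
finger_force: 0.0
```

Request:
move_arm([
  [-2.8,-2.8,0,0,0,0],
  [-2.8,-2.8,0,0,0,0],
  [0,0,0,0,0,0.12],
  [0,0,0,0,0,0.12],
  [0,0,0,0,0,0.12],
  [0,0,0,0,0,0.12],
  [0,0,0,0,0,0.12],
  [0,0,0,0,0,0.12],
  [0,0,0,0,0,0.12],
  [0,0,0,0,0,0.12],
  [0,0,0,0,0,0.12],
  [0,0,0,0,0,0],
])

```text
time: 2.15
ee_pos: [0.4541, 0.0751, 0.2231]
ee_rot: [-2.049, -2.381, 0.001]
ft_force: [-0.5, -0.8, -0.7]
opening: 0.591
finger_force: 0.0
```

```bash
cat >> h.py <<'E'
def tell(pos,xdir):
    "shift in tool axes (cm) and turn to reach TCP pos with tool z down and tool x along xdir (level)"
    s=monitor.get_state(); M=R.from_rotvec(s["ee_rot"]).as_matrix()
    x=np.array([xdir[0],xdir[1],0.]);x/=np.linalg.norm(x);z=np.array([0,0,-1.])
    T=np.c_[x,np.cross(z,x),z]
    print("t",round(s["time"],2),"pos",s["ee_pos"].round(4),"shift cm",(M.T@(np.array(pos)-s["ee_pos"])*100).round(2),"turn",R.from_matrix(M.T@T).as_rotvec().round(3),"after-turn shift",(T.T@(np.array(pos)-s["ee_pos"])*100).round(2))
E
python3 - <<'E'
from h import *
tell([.455,.065,.2],[-.154,.988])
c=cam("wrist"); save("w1",c[0]); np.savez("pics/wrist10.npz",im=c[0],K=c[1],R=c[2],t=c[3])
for n,X in(("collar",[.448,.111,.06]),("tip",[.4745,-.057,.06]),("mouth",[.616,-.075,.1])): print(n,proj(c,X).round(0))
E
```

```text
t 2.15 pos [0.4541 0.0751 0.2231] shift cm [-1.01 -0.06  2.31] turn [-0.    -0.    -0.005] after-turn shift [-1.01 -0.07  2.31]
collar [318. 182.]
tip [319. 344.]
mouth [460. 402.]
```

View pics/w1.png

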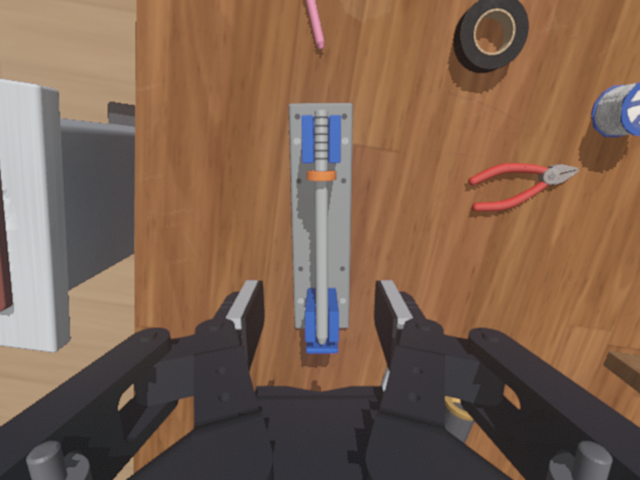

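The wrist view shows the rod almost vertical in the image: tail (321,112), collar (321,175), tip (322,345). The mouth is partly hidden at (458,408).

Run:
```python
from h import *
c=old("wrist1"); im=c[0].astype(int)
pts=[]
for v in range(188,285,4):
    r=im[v,300:345]; g=r.sum(1); sat=r.max(1)-r.min(1)
    # shaft edges: largest gradients
    u=np.arange(300,345); bright=(g>1.0*np.median(g)+60)
    uu=u[bright]; 
    if len(uu): pts.append((uu.mean(),v,len(uu)))
for p in pts[::6]: print(p)
P=np.array([plane(c,(u,v),.062) for u,v,_ in pts]); 
k=np.polyfit(P[:,1],P[:,0],1); print("x=a*y+b",k,"heading (dx per -dy)",-k[0], "x at y=.065",np.polyval(k,.065))
h=cv2.cvtColor(c[0],cv2.COLOR_RGB2HSV); m=cv2.inRange(h[150:200,290:350],(5,180,150),(18,255,255)); v,u=np.nonzero(m); print("collar rows",v.min()+150,v.max()+150,u.min()+290,u.max()+290)
for uv in((321.5,v.max()+150.5),): print("collar face@.07",plane(c,uv,.07))
print("tip",plane(c,(322.5,345),.06),"tail",plane(c,(320.7,111),.06))
```

```text
(np.float64(336.5), 188, 14)
(np.float64(321.5), 212, 6)
(np.float64(322.0), 236, 5)
(np.float64(321.5), 260, 6)
(np.float64(322.0), 284, 7)
x=a*y+b [-0.12238461  0.46691186] heading (dx per -dy) 0.12238461276059812 x at y=.065 0.4589568648651138Traceback (most recent call last):
  File "<stdin>", line 13, in <module>
    return umr_minimum(a, axis, None, out, keepdims, initial, where)
ValueError: zero-size array to reduction operation minimum which has no identity
```

Run:
```python
from h import *
c=old("wrist1")
t=plane(c,(320.7,111),.064);f=plane(c,(321.9,250),.064);p=plane(c,(322.5,345),.06);col=plane(c,(321.5,181),.072)
print(t,f,p,col); d=(p-t)[:2];d2=(f-t)[:2]
print("len",np.linalg.norm(d),"head",np.arctan2(d[0],-d[1]),np.arctan2(d2[0],-d2[1]))
g=t[:2]+d/np.linalg.norm(d)*.107; print("grasp",g)
tell([g[0],g[1],.062],[-d[0],-d[1]])
```

```text
[0.44105134 0.17195906 0.064     ] [0.4611958  0.04738126 0.064     ] [ 0.47801675 -0.05794987  0.06      ] [0.45065822 0.11332639 0.072     ]
len 0.23286166889047155 head 0.1594184519414444 0.16031413494338023
grasp [0.45803696 0.06631584]
t 2.2 pos [0.4541 0.0751 0.2232] shift cm [-0.93  0.25 16.12] turn [-0.    -0.    -0.003] after-turn shift [-0.93  0.25 16.12]
```

Request:
move_arm([
  [-0.9,0.24,3.5,0,0,0],
  [0,0,3.5,0,0,0],
  [0,0,3.0,0,0,0],
  [0,0,2.5,0,0,0],
  [0,0,2.0,0,0,0],
  [0,0,1.5,0,0,0],
  [0,0,0.5,0,0,0],
  [0,0,0,0,0,0],
])

```text
time: 2.87
ee_pos: [0.4567, 0.0666, 0.057]
ee_rot: [-2.039, -2.386, 0.003]
ft_force: [-0.2, 0.2, -0.4]
opening: 0.583
finger_force: 0.0
```

Request:
move_arm([
  [0,0,0,0,0,0],
  [0,0,0,0,0,0],
  [0,0,0,0,0,0],
  [0,0,0,0,0,0],
  [0,0,0,0,0,0],
  [0,0,0,0,0,0],
  [0,0,0,0,0,0],
  [0,0,0,0,0,0],
], gripper=0.6, squeeze=40)

```text
time: 3.53
ee_pos: [0.4581, 0.0666, 0.0585]
ee_rot: [2.044, 2.386, 0.0]
ft_force: [0.2, 0.3, -0.4]
opening: 0.072
finger_force: 0.0
```

Run:
```python
from h import *
s=monitor.get_state(); print({k:np.round(s[k],3) for k in s if k!="effort"})
c=cam("wrist");save("w2",c[0])
```

```text
{'time': np.float64(3.533), 'qpos': array([-0.026,  0.025,  2.076,  0.   ,  1.04 , -0.18 ]), 'joint_vel': array([ 0.001,  0.002,  0.   ,  0.   , -0.001,  0.001]), 'ee_pos': array([0.458, 0.067, 0.059]), 'ee_rot': array([2.044, 2.386, 0.   ]), 'ft_force': array([ 0.183,  0.324, -0.369]), 'wrist_torque': array([-0.013,  0.018, -0.056]), 'finger_force': np.float64(0.0), 'opening': np.float64(0.072)}
```

View pics/w2.png

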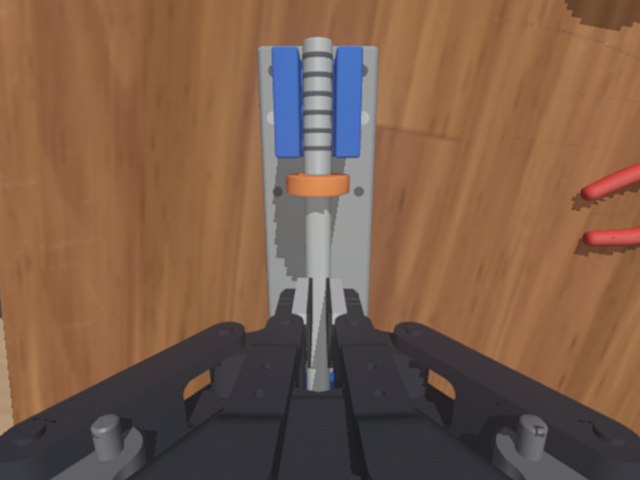

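The fingers look centred on the rod, with pads at u≈311 and 328 and rod centre ≈319, but no force is reported. I'll command a full close to see.

Request:
move_arm([
  [0,0,0,0,0,0],
  [0,0,0,0,0,0],
  [0,0,0,0,0,0],
  [0,0,0,0,0,0],
], gripper=0, squeeze=40)

```text
time: 3.92
ee_pos: [0.4581, 0.0666, 0.0584]
ee_rot: [-2.044, -2.386, 0.0]
ft_force: [0.1, -0.2, 0.0]
opening: -0.001
finger_force: 0.0
```

Run:
```python
from h import *
a=cam("scene")[0];b=cam("side")[0];w=cam("wrist")[0]
A=cv2.resize(a[250:370,240:380],None,fx=3,fy=3,interpolation=cv2.INTER_CUBIC)
B=cv2.resize(b[170:290,330:430],None,fx=3,fy=3,interpolation=cv2.INTER_CUBIC)
save("c3",np.hstack([A,B]));save("w3",w)
```

```text
(no output)
```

View pics/c3.png

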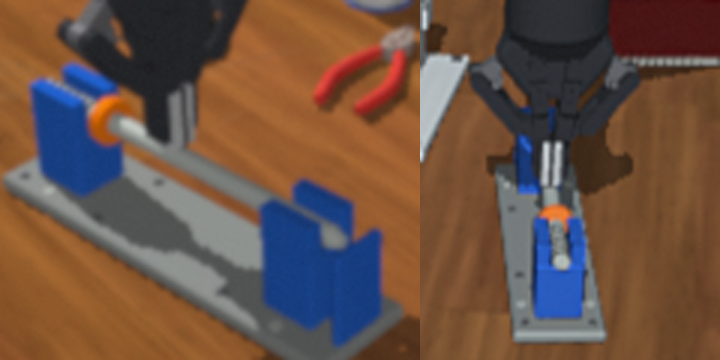

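Run:
```python
from h import *
a=cam("scene");b=cam("side")
print(tri(a,(240+178/3,250+148/3),b,(374,170+185/3)))
for z in (.04,.06,.07,.08): print(z,(proj(a,[.458,.0666,z])-[240,250])*3,(proj(b,[.458,.0666,z])-[330,170])*3+[420,0])
print("collar now tri",tri(a,(240+107/3,250+120/3),b,(330+135/3,170+213/3)))
```

```text
(array([0.45741594, 0.0629726 , 0.06140111]), np.float64(0.004174355046204974))
0.04 [172.87483073 180.96840894] [546.55919845 209.79245952]
0.06 [170.9028122  150.30513785] [547.52561146 186.67155772]
0.07 [169.90075659 134.72399485] [548.01409982 174.98474152]
0.08 [168.88777003 118.97288453] [548.50616091 163.21244949]
collar now tri (array([0.44765456, 0.11258388, 0.06287969]), np.float64(0.0023795713450100904))
```

The camera puts the closed fingertips at about z = 0.062, over the rod, so they sit higher than the stated geometry suggests. I'll reopen, go 12 mm lower and close again. The base top at 10 mm still leaves room.

Request:
move_arm([
  [0,0,-0.5,0,0,0],
  [0,0,0,0,0,0],
  [0,0,0,0,0,0],
  [0,0,0,0,0,0],
  [0,0,0,0,0,0],
  [0,0,0,0,0,0],
], gripper=4)

```text
time: 4.67
ee_pos: [0.458, 0.0666, 0.0633]
ee_rot: [-2.044, -2.386, 0.0]
ft_force: [0.4, 0.1, 0.4]
opening: 0.465
finger_force: 0.0
```

Request:
move_arm([
  [0,0,0.5,0,0,0],
  [0,0,0.6,0,0,0],
  [0,0,0.6,0,0,0],
  [0,0,0,0,0,0],
  [0,0,0,0,0,0],
])

```text
time: 5.08
ee_pos: [0.4573, 0.0665, 0.0455]
ee_rot: [-2.043, -2.385, 0.002]
ft_force: [-0.1, 0.4, 0.1]
opening: 0.468
finger_force: 0.0
```

Request:
move_arm([
  [0,0,0,0,0,0],
  [0,0,0,0,0,0],
  [0,0,0,0,0,0],
  [0,0,0,0,0,0],
  [0,0,0,0,0,0],
  [0,0,0,0,0,0],
  [0,0,0,0,0,0],
  [0,0,0,0,0,0],
], gripper=0, squeeze=40)

```text
time: 5.75
ee_pos: [0.4584, 0.0666, 0.0467]
ee_rot: [2.044, 2.385, 0.001]
ft_force: [1.2, -0.2, 2.9]
opening: 0.116
finger_force: 39.4
```

Request:
move_arm([
  [0,0,0,0,0,0],
  [0,0,0,0,0,0],
  [0,0,0,0,0,0],
  [0,0,0.5,0,0,0],
  [0,0,0.4,0,0,0],
  [0,0,0,0,0,0],
], gripper=3)

```text
time: 6.25
ee_pos: [0.4571, 0.0666, 0.0362]
ee_rot: [-2.043, -2.384, 0.002]
ft_force: [-0.6, 0.3, -0.6]
opening: 0.346
finger_force: 0.0
```

Request:
move_arm([
  [0,0,0,0,0,0],
  [0,0,0,0,0,0],
  [0,0,0,0,0,0],
  [0,0,0,0,0,0],
  [0,0,0,0,0,0],
  [0,0,0,0,0,0],
  [0,0,0,0,0,0],
], gripper=0, squeeze=40)

```text
time: 6.83
ee_pos: [0.458, 0.0666, 0.0374]
ee_rot: [-2.044, -2.386, 0.0]
ft_force: [0.3, -0.2, -1.5]
opening: 0.119
finger_force: 38.9
```

Request:
move_arm([
  [0,0,-0.3,0,0,0],
  [0,0,-0.6,0,0,0],
  [0,0,-0.8,0,0,0],
  [0,0,-0.9,0,0,0],
  [0,0,-1.0,0,0,0],
  [0,0,-1.0,0,0,0],
  [0,0,-1.0,0,0,0],
  [0,0,-0.8,0,0,0],
  [0,0,-0.5,0,0,0],
  [0,0,0,0,0,0],
  [0,0,0,0,0,0],
], squeeze=60)

```text
time: 7.75
ee_pos: [0.4583, 0.0665, 0.1067]
ee_rot: [2.044, 2.385, 0.001]
ft_force: [0.4, -0.4, -1.8]
opening: 0.117
finger_force: 58.5
```

Run:
```python
from h import *
s=monitor.get_state();print(s["ee_pos"],s["ft_force"],s["wrist_torque"],s["finger_force"],s["opening"])
o=[]
for n in("scene","side","wrist"):
    c=cam(n); np.savez(f"pics/{n}L0.npz",im=c[0],K=c[1],R=c[2],t=c[3]); o.append(c[0])
A=cv2.resize(o[0][230:350,240:440],None,fx=2,fy=2,interpolation=cv2.INTER_CUBIC)
B=cv2.resize(o[1][150:290,290:400],None,fx=2,fy=2,interpolation=cv2.INTER_CUBIC)
B=B[:240]
W=o[2][150:480,120:520]
V=np.zeros((570,620,3),np.uint8);V[:240,:400]=A;V[:240,400:620]=B;V[240:570,:400]=W;save("lift",V)
```

```text
[0.45825361 0.06651671 0.10666652] [ 0.39373955 -0.36858757 -1.76672458] [-0.00799714 -0.01784506  0.01219309] 58.452887535095215 0.11731624234288864
```

View pics/lift.png

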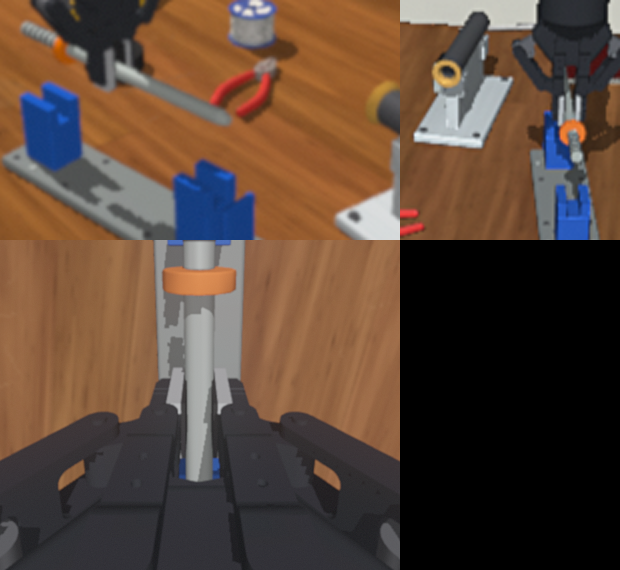

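Lifted clear. Scene pixels: collar ≈(271,255), tip ≈(354.5,289.5), tail ≈(252.5,244.5). Side pixels: collar (376,216), tail (378.5,227.5).

Run:
```python
from h import *
a,b,w=[old(n+"L") for n in("scene","side","wrist")]
# same for initial to compare biases
print("collar",tri(a,(271,255),b,(376,216)),"tail",tri(a,(252.5,244.5),b,(378.5,227.5)))
u=(354.5,289.5)
for z in(.12,.125,.13,.135,.14): print(z,plane(a,u,z)[:2])
# collar width in wrist
h=cv2.cvtColor(w[0],cv2.COLOR_RGB2HSV); m=cv2.inRange(h,(5,150,120),(14,255,255)); k,l,s,c=cv2.connectedComponentsWithStats(m[:230,250:400])
i=1+s[1:,4].argmax(); print(s[i],c[i]+[250,0]); print("wide depth",w[1][0,0]*.028/s[i,2],"cam z",(-w[2].T@w[3])[2])
h=cv2.cvtColor(b[0],cv2.COLOR_RGB2HSV);m=cv2.inRange(h[195:240,355:400],(5,180,150),(15,255,255));v,u=np.nonzero(m);print(u.min()+355,u.max()+355,v.min()+195,v.max()+195)
```

```text
collar (array([0.44772204, 0.1184688 , 0.12727195]), np.float64(0.0022189050240217)) tail (array([0.44047813, 0.16939246, 0.12840134]), np.float64(0.00038416747432062866))
0.12 [ 0.48854874 -0.0432609 ]
0.125 [ 0.4833181  -0.04946063]
0.13 [ 0.47808745 -0.05566036]
0.135 [ 0.4728568  -0.06186009]
0.14 [ 0.46762615 -0.06805982]
[  34  177   71   28 1714] [318.7462077  190.97374562]
wide depth 0.13221895793279884 cam z 0.2567572498190755
370 382 210 221
```

Request:
move_arm([
  [0,0,-1.2,0,0,0],
  [0,0,-2.0,0,0,0],
  [0,0,-2.0,0,0,0],
  [-1.0,0.3,-2.0,0,0,0],
  [-1.5,0.5,-1.4,0,0,0],
  [-2.2,0.8,-0.7,0,0,0],
  [-2.5,0.9,0,0,0,0],
  [-2.7,0.9,0,0,0,0],
  [-2.7,0.9,0,0,0,0],
  [-2.5,0.9,0,0,0,0],
  [-2.2,0.8,0,0,0,0],
  [-2.0,0.8,0,0,0,0],
])

```text
time: 8.9
ee_pos: [0.555, -0.1152, 0.1983]
ee_rot: [-2.044, -2.384, 0.001]
ft_force: [0.0, 1.0, -1.0]
opening: 0.114
finger_force: 58.5
```

Request:
move_arm([
  [-1.5,0.5,0,0,0,0],
  [-1.0,0.3,0,0,0,0],
  [-0.5,0.2,0,0,0,0.04],
  [0,0,0,0,0,0.08],
  [0,0,0,0,0,0.08],
  [0,0,0,0,0,0.04],
  [0,0,0,0,0,0],
  [0,0,0,0,0,0],
])

```text
time: 9.57
ee_pos: [0.569, -0.1415, 0.1988]
ee_rot: [-2.312, -2.125, 0.001]
ft_force: [-0.4, 0.1, -0.9]
opening: 0.115
finger_force: 58.6
```

Run:
```python
from h import *
tell([.57,-.14,.2],[.079,.997])
c=cam("wrist"); save("w4",c[0]); np.savez("pics/wrist40.npz",im=c[0],K=c[1],R=c[2],t=c[3])
print(proj(c,[.616,-.076,.1]),proj(c,[.603,-.24,.1]))
```

```text
t 9.57 pos [ 0.569  -0.1415  0.1988] shift cm [ 0.15  0.08 -0.12] turn [-0.001 -0.    -0.005] after-turn shift [ 0.15  0.08 -0.12]
[376.80438164 144.48284967] [369.02930418 346.70683664]
```

View pics/w4.png

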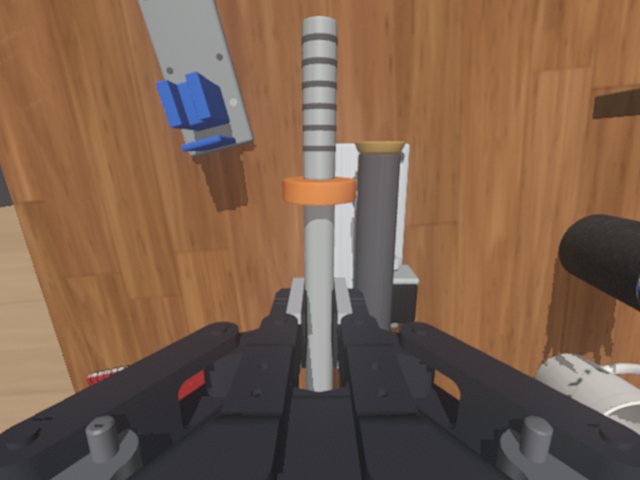

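The wrist view shows the tube mouth's brass rim at ≈(381,143), the tube axis running to ≈(372,325), and the rod from ≈(319,20) to (318,390).

```bash
cat > m.py <<'E'
from h import *
c=old("wrist4"); g=cv2.GaussianBlur(cv2.cvtColor(c[0],cv2.COLOR_RGB2GRAY),(3,3),0).astype(float)
h=cv2.cvtColor(c[0],cv2.COLOR_RGB2HSV)
def sub(r,i):
    a,b,d=abs(r[i-1]),abs(r[i]),abs(r[i+1]); return i+.5*(a-d)/(a-2*b+d)
def edges(v,L,Rr):
    r=np.gradient(g[v]); l=L[0]+abs(r[L[0]:L[1]]).argmax(); q=Rr[0]+abs(r[Rr[0]:Rr[1]]).argmax(); return sub(r,l),sub(r,q)
def line(rows,L,Rr,z):
    E=np.array([edges(v,L,Rr) for v in rows]); P=np.array([plane(c,(e.mean(),v),z) for e,v in zip(E,rows)])
    for _ in range(3):
        k=np.polyfit(P[:,1],P[:,0],1); r=P[:,0]-np.polyval(k,P[:,1]); ok=abs(r)<max(.0008,1.5*r.std()); P=P[ok]
    print("width px",np.median(E[:,1]-E[:,0]),"head",np.arctan(-k[0]),"n",len(P),"res",r.std(),"first/last",E[0],E[-1]); return k
kt=line(range(165,262,3),(350,366),(385,406),.1)
kr=line(range(210,275,3),(295,310),(326,345),.1988+.0226)
kr2=line(range(30,170,3),(293,310),(326,345),.1988+.0226)
m=cv2.inRange(h,(12,100,90),(28,255,255)); v,u=np.nonzero(m[135:165,345:415]); print("brass rows",v.min()+135,v.max()+135,"u",u.min()+345,u.max()+345)
for uu in (360,370,380,390,400):
    q=np.abs(np.diff(h[130:165,uu,1].astype(float)));print(uu,130+np.argmax(np.abs(np.gradient(g[130:152,uu]))))
y=lambda row,z:plane(c,(380,row),z)[1]
print("mouth y z=.119",y(142.5,.119),"z=.1",y(142.5,.1))
print("tube x at y -.076",np.polyval(kt,-.076),"rod x at TCPy",np.polyval(kr,-.1415),np.polyval(kr2,-.1415))
m=cv2.inRange(h,(5,150,120),(14,255,255));v,u=np.nonzero(m[160:215,280:360]);print("collar rows",v.min()+160,v.max()+160,u.min()+280,u.max()+280)
E
python3 m.py
```

```text
width px 42.44501278772378 head -0.10112322319872889 n 25 res 0.00035942936008334083 first/last [357.61904762 399.40196078] [352.57692308 393.76666667]
width px 28.451680672268907 head -0.06861202373836234 n 21 res 0.00017218855019383544 first/last [302.66666667 334.2027027 ] [305.5        333.61538462]
width px 30.95454545454544 head -0.08254828654944528 n 47 res 0.00013307812436744466 first/last [302.91666667 334.92857143] [304.05555556 335.        ]
brass rows 135 164 u 345 414
360 143
370 140
380 141
390 140
400 140
mouth y z=.119 -0.07484263817192098 z=.1 -0.07482592915300601
tube x at y -.076 0.6182481869080891 rod x at TCPy 0.569565550287705 0.5690364590512355
collar rows 176 204 282 354
```

```bash
cat >> m.py <<'E'
print("---")
def edge1(rows,L,z):
    P=[]
    for v in rows:
        r=np.gradient(g[v]); i=L[0]+abs(r[L[0]:L[1]]).argmax(); P.append(plane(c,(sub(r,i),v),z))
    P=np.array(P)
    for _ in range(4):
        k=np.polyfit(P[:,1],P[:,0],1); r=P[:,0]-np.polyval(k,P[:,1]); P=P[abs(r)<max(.0006,1.5*r.std())]
    print("head",np.arctan(-k[0]),len(P),r.std())
edge1(range(165,300,2),(349,364),.1); edge1(range(165,300,2),(386,402),.1)
edge1(range(155,255,2),(400,414),.012)
edge1(range(165,262,2),(349,364),.1); edge1(range(165,262,2),(386,402),.1)
print(h[150,345:412:6],g[230,345:412].astype(int))
E
python3 m.py | sed -n '/---/,$p'
```

```text
---
head -0.10946267841253948 43 0.0006900667937314146
head -0.0841504264908651 67 0.00015757191504837414
head -0.08143118472376597 39 0.00016606148162173623
head -0.12265049123337578 26 0.0005540263151311504
head -0.08148990148891452 49 6.068297383164796e-05
[[110   4 213]
 [100   4 212]
 [ 15  10 159]
 [ 18 117 131]
 [ 18 118 151]
 [ 18 119 156]
 [ 18 122 159]
 [ 18 119 156]
 [ 18 126 144]
 [ 18 129 123]
 [110   4 205]
 [ 14 141 152]] [206 206 206 205 198 180 160 146 130 113  97  84  78  79  81  85  88  90
  91  92  93  95  96  97  98  99 100 100 100 101 101 102 103 104 103 102
 102 102 102 101  99  98  97  96  94  92  90  88  84  84 110 155 187 197
 198 198 196 187 165 137 118 113 114 114 115 115 116]
```

```bash
cat >> m.py <<'E'
print("+++")
s=h[:,:,1].astype(int)
for v in(144,146,148,150): print(v,s[v,350:362],s[v,398:412])
for v in(158,165,175,185): print(v,g[v,350:364].astype(int),g[v,394:406].astype(int))
for v in range(136,156): print(v,s[v,380],int(g[v,380]),end=" | ")
E
python3 m.py | sed -n '/+++/,$p'
```

```text
+++
144 [  1   2   2   2   3  32  97 119 114 114 118 119] [123 127 125 126 132 129  55   4   1   4  25  77 131 141]
146 [  5   4   5   5   5   3  42 109 119 116 116 114] [122 126 127 128 129  58   4   4   5   5   5  24 103 138]
148 [  2   4   5   4   4   3   9  66 117 118 114 116] [123 128 132 121  51   6   4   5   5   5   4  27 108 139]
150 [  4   4   2   4   4   4   3  10  70 117 114 116] [125 129 124  49   3   4   4   4   4   5   3  35 113 141]
158 [210 212 212 210 210 210 203 176 130  90  75  77  80  84] [ 93  91  89  87  83  80  84  91 101 127 165 192]
165 [210 211 211 210 210 210 200 169 122  86  76  78  82  85] [ 92  90  88  83  87 121 171 200 206 204 202 200]
175 [211 212 211 202 181 153 124  99  82  76  78  81  84  87] [ 92  90  86  84 101 144 184 201 203 201 200 196]
185 [134 131 126 119 113 110 106  94  81  77  79  82  85  88] [ 90  88  84  92 128 175 199 203 201 200 198 187]
136 133 115 | 137 130 115 | 138 132 114 | 139 132 115 | 140 128 124 | 141 124 139 | 142 120 149 | 143 120 148 | 144 119 144 | 145 119 142 | 146 121 140 | 147 121 137 | 148 124 135 | 149 120 134 | 150 122 131 | 151 122 123 | 152 122 110 | 153 80 102 | 154 21 102 | 155 12 104 |
```

```bash
cat > n.py <<'E'
from h import *
c=old("wrist4")
H=.082; d=np.array([-np.sin(H),-np.cos(H)])
for uv in((379.8,143.5),(379.9,141)): print("mouth",plane(c,uv,.1))
q=plane(c,(378.5,165),.1); m=plane(c,(379.8,142.5),.1)
print("tube pt",q, "lateral diff",np.cross(d,(q-m)[:2]))
E
cat >> n.py <<'E'
m=m[:2]
for dep in(-.03,.085):   # tip depth
    g=m+d*(dep-.123); print("TCP for tip depth",dep,g); tell([g[0],g[1],.1-.0226],-d)
E
python3 n.py
```

```text
mouth [ 0.61816474 -0.07550278  0.1       ]
mouth [ 0.61829944 -0.07378847  0.1       ]
tube pt [ 0.61666596 -0.09048838  0.1       ] lateral diff -0.00023520420445412955
TCP for tip depth -0.03 [0.6307221  0.07767203]
t 9.62 pos [ 0.5691 -0.1415  0.1989] shift cm [22.35  4.31 12.16] turn [-0.001 -0.    -0.002] after-turn shift [22.35  4.35 12.15]
TCP for tip depth 0.085 [ 0.62130266 -0.03694156]
t 9.62 pos [ 0.5691 -0.1415  0.1989] shift cm [10.85  4.33 12.15] turn [-0.001 -0.    -0.002] after-turn shift [10.85  4.35 12.15]n.py:6: DeprecationWarning: Arrays of 2-dimensional vectors are deprecated. Use arrays of 3-dimensional vectors instead. (deprecated in NumPy 2.0)
  print("tube pt",q, "lateral diff",np.cross(d,(q-m)[:2]))
```

Request:
move_arm([
  [1.0,0.3,0,0,0,0],
  [1.8,0.4,0,0,0,0],
  [2.5,0.5,0,0,0,0],
  [2.8,0.5,0,0,0,0],
  [2.8,0.5,0,0,0,0],
  [2.8,0.5,0,0,0,0],
  [2.8,0.5,0,0,0,0],
  [2.5,0.5,0,0,0,0],
  [1.8,0.4,0,0,0,0],
  [1.0,0.2,0,0,0,0],
  [0.5,0.05,0,0,0,0],
  [0,0,0,0,0,0],
])

```text
time: 10.62
ee_pos: [0.6318, 0.0776, 0.1992]
ee_rot: [-2.313, -2.126, 0.0]
ft_force: [0.5, 0.7, -1.4]
opening: 0.117
finger_force: 58.6
```

Request:
move_arm([
  [0,0,1.0,0,0,0],
  [0,0,1.5,0,0,0],
  [0,0,2.0,0,0,0],
  [0,0,2.0,0,0,0],
  [0,0,2.0,0,0,0],
  [0,0,1.6,0,0,0],
  [0,0,1.2,0,0,0],
  [0,0,0.7,0,0,0],
  [0,0,0.15,0,0,0],
  [0,0,0,0,0,0],
  [0,0,0,0,0,0],
])

```text
time: 11.53
ee_pos: [0.6327, 0.0763, 0.079]
ee_rot: [2.314, 2.123, 0.002]
ft_force: [0.4, 0.2, -0.9]
opening: 0.117
finger_force: 58.6
```

```bash
python3 n.py 2>/dev/null| tail -4
python3 - <<'E'
from h import *
o=[]
for n in("scene","side"):
    c=cam(n); np.savez(f"pics/{n}50.npz",im=c[0],K=c[1],R=c[2],t=c[3]); o.append(c)
mth=[.618,-.0755,.1]; 
H=.082;d=np.array([-np.sin(H),-np.cos(H),0])
for c in o: print([proj(c,np.array(mth)+d*s).round(1) for s in(-.03,-.2,-.26,0,.15)])
A=cv2.resize(o[0][0][210:360,300:540],None,fx=2.5,fy=2.5,interpolation=cv2.INTER_CUBIC)
B=cv2.resize(o[1][0][140:290,270:350],None,fx=2.5,fy=2.5,interpolation=cv2.INTER_CUBIC)
save("pre",np.hstack([A,B]))
E
```

```text
TCP for tip depth -0.03 [0.6307221  0.07767203]
t 11.53 pos [0.6327 0.0763 0.079 ] shift cm [ 0.12 -0.21  0.16] turn [ 0.002 -0.    -0.004] after-turn shift [ 0.12 -0.21  0.16]
TCP for tip depth 0.085 [ 0.62130266 -0.03694156]
t 11.53 pos [0.6327 0.0763 0.079 ] shift cm [-11.38  -0.16   0.16] turn [ 0.002 -0.    -0.004] after-turn shift [-11.38  -0.21   0.16]
[array([417.8, 273. ]), array([356.3, 236.4]), array([338.4, 225.8]), array([430.8, 280.7]), array([509.1, 327.3])]
[array([309.8, 191.2]), array([290.3, 223.1]), array([282.4, 236.1]), array([312.9, 186.2]), array([326.6, 163.8])]
```

View pics/pre.png

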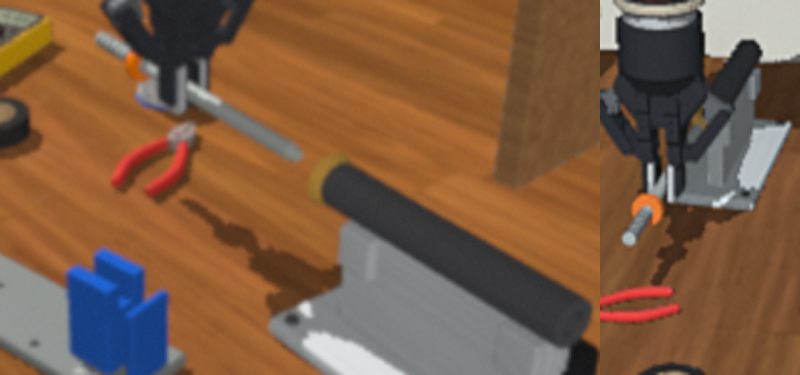

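The tip sits ≈2.6 cm in front of the mouth at scene px (419.6,272). A small trim of −2 mm in y and 1.6 mm down is needed, then I'll insert.

Request:
move_arm([
  [0,-0.1,0.08,0,0,-0.004],
  [0,-0.1,0.08,0,0,0],
  [0,0,0,0,0,0],
  [-0.6,0,0,0,0,0],
  [-1.0,0,0,0,0,0],
  [-1.0,0,0,0,0,0],
  [-1.0,0,0,0,0,0],
  [-0.8,0,0,0,0,0],
  [0,0,0,0,0,0],
  [0,0,0,0,0,0],
])

```text
time: 12.47
ee_pos: [0.6263, 0.032, 0.0763]
ee_rot: [-2.312, -2.127, -0.0]
ft_force: [-0.1, -0.6, -1.9]
opening: 0.119
finger_force: 58.6
```

```bash
python3 n.py 2>/dev/null| tail -1; python3 -c "
from h import *
s=monitor.get_state();print(s['ft_force'],s['wrist_torque'])"
```

```text
t 12.47 pos [0.6263 0.032  0.0763] shift cm [-6.91  0.08 -0.11] turn [ 0.    -0.    -0.002] after-turn shift [-6.91  0.07 -0.11]
[-0.061131   -0.63524276 -1.88209937] [ 0.03073825 -0.03682884  0.01550143]
```

Request:
move_arm([
  [-0.4,0.06,-0.1,0,0,0],
  [-0.7,0,0,0,0,0],
  [-0.8,0,0,0,0,0],
  [-0.8,0,0,0,0,0],
  [-0.5,0,0,0,0,0],
  [0,0,0,0,0,0],
  [0,0,0,0,0,0],
])

```text
time: 13.05
ee_pos: [0.6242, 0.0005, 0.0773]
ee_rot: [-2.312, -2.127, -0.0]
ft_force: [0.5, -0.1, -0.6]
opening: 0.117
finger_force: 58.6
```

```bash
python3 n.py 2>/dev/null| tail -1; python3 -c "
from h import *
s=monitor.get_state();print(s['ft_force'],s['wrist_torque'])"
```

```text
t 13.05 pos [6.242e-01 5.000e-04 7.730e-02] shift cm [-3.75  0.02 -0.01] turn [-0.    -0.    -0.001] after-turn shift [-3.75  0.02 -0.01]
[ 0.46398933 -0.12716925 -0.58162357] [-0.0060726   0.01598313  0.00028014]
```

Request:
move_arm([
  [-0.4,0,0,0,0,0],
  [-0.7,0,0,0,0,0],
  [-0.8,0,0,0,0,0],
  [-0.8,0,0,0,0,0],
  [-0.7,0,0,0,0,0],
  [-0.4,0,0,0,0,0],
  [0,0,0,0,0,0],
  [0,0,0,0,0,0],
  [0,0,0,0,0,0],
])

```text
time: 13.8
ee_pos: [0.6211, -0.0368, 0.0773]
ee_rot: [-2.311, -2.128, -0.0]
ft_force: [-0.2, -0.8, -1.2]
opening: 0.113
finger_force: 58.6
```

```bash
python3 n.py 2>/dev/null| tail -1
python3 - <<'E'
from h import *
s=monitor.get_state();print(s['ft_force'],s['wrist_torque'])
c=cam("wrist");h=cv2.cvtColor(c[0],cv2.COLOR_RGB2HSV);m=cv2.inRange(h,(5,150,120),(14,255,255))[:260,270:370];k,l,st,ce=cv2.connectedComponentsWithStats(m);i=1+st[1:,4].argmax();print(st[i],ce[i]+[270,0])
x,y,w,hh,_=st[i]; print("collar front bottom edge @.114:",plane(c,(270+x+w/2,y+hh),.105))
E
```

```text
t 13.8 pos [ 0.6211 -0.0368  0.0773] shift cm [-0.01  0.02 -0.01] turn [-0. -0. -0.] after-turn shift [-0.01  0.02 -0.01]
[-0.21638866 -0.81262267 -1.17370812] [ 0.00698164  0.01557113 -0.05210657]
[  12  176   75   29 1881] [318.80595428 190.79425837]
collar front bottom edge @.114: [0.62495665 0.00933886 0.105     ]
```

Smooth insertion, and the collar front is 84 mm from the mouth, so the tip is ≈86 mm deep. Releasing now.

Request:
move_arm([
  [0,0,0,0,0,0],
  [0,0,0,0,0,0],
  [0,0,0,0,0,0],
  [0,0,0,0,0,0],
  [0,0,0,0,0,0],
  [0,0,0,0,0,0],
  [0,0,0,0,0,0],
  [0,0,0,0,0,0],
  [0,0,0,0,0,0],
  [0,0,0,0,0,0],
  [0,0,0,0,0,0],
  [0,0,0,0,0,0],
], gripper=5, squeeze=20)

```text
time: 14.85
ee_pos: [0.6212, -0.0369, 0.0773]
ee_rot: [2.311, 2.128, 0.0]
ft_force: [0.4, -0.6, -0.1]
opening: 0.586
finger_force: 0.0
```

Run:
```python
from h import *
s=monitor.get_state();print(s['ft_force'],s['opening'],s['finger_force'])
c=cam("wrist");h=cv2.cvtColor(c[0],cv2.COLOR_RGB2HSV);m=cv2.inRange(h,(5,150,120),(14,255,255))[:260,270:370];k,l,st,ce=cv2.connectedComponentsWithStats(m);i=1+st[1:,4].argmax();print(st[i],ce[i]+[270,0])
x,y,w,hh,_=st[i]; print("collar front:",plane(c,(270+x+w/2,y+hh),.101))
b=cam("side");o=old("side5")
for c in(o,b):
    h=cv2.cvtColor(c[0],cv2.COLOR_RGB2HSV);m=cv2.inRange(h[180:260,270:340],(4,190,150),(14,255,255));k,l,st,ce=cv2.connectedComponentsWithStats(m);i=1+st[1:,4].argmax();p=ce[i]+[270,180];print("side collar",st[i],p)
H=.082;d=np.array([-np.sin(H),-np.cos(H),0])
for dz in(0,.002,.004): print(dz,proj(b,np.array([.618,-.0755,.1])-d*.09-[0,0,dz]))
```

```text
[ 0.35136799 -0.63749527 -0.10374324] 0.5857831805739178 0.0
[  13  175   72   25 1645] [318.46079027 187.19392097]
collar front: [0.62490497 0.01053046 0.101     ]
side collar [13 38 12 12 63] [289.23809524 222.06349206]
side collar [28 19 11 10 51] [303.37254902 202.58823529]
0 [303.42565672 201.68675295]
0.002 [303.4427083  202.45545529]
0.004 [303.45973606 203.22308372]
```

Released cleanly, with 2–3 mm of droop at the collar. Next I back off behind the collar, match the droop, and grip the tail.

Request:
move_arm([
  [0.6,0,0,0,0,0],
  [1.2,0,0,0,0,0],
  [1.6,0,0,0,0,0],
  [1.6,0,0,0,0,0],
  [1.2,0,0,0,0,0],
  [0.7,0,0.1,0,0,0],
  [0.3,0,0.25,0,-0.03,0],
  [0,0,0,0,0,0],
  [0,0,0,0,0,0],
])

```text
time: 15.7
ee_pos: [0.6268, 0.0356, 0.0735]
ee_rot: [2.294, 2.117, -0.035]
ft_force: [0.5, -0.6, -0.7]
opening: 0.584
finger_force: 0.0
```

Run:
```python
from h import *
s=monitor.get_state();print(s['ee_pos'],s['ft_force'],s['opening'],s['finger_force'])
H=.082;d=np.array([-np.sin(H),-np.cos(H)]); g=np.array([.618,-.0755])-d*(.085+.026); tell([g[0],g[1],.0738],-d)
c=cam("wrist"); g=cv2.cvtColor(c[0],cv2.COLOR_RGB2GRAY)
h=cv2.cvtColor(c[0],cv2.COLOR_RGB2HSV);m=cv2.inRange(h,(5,150,120),(14,255,255))[:,290:350];k,l,st,ce=cv2.connectedComponentsWithStats(m);print([ (x,y) for x,y in zip(st[1:],ce[1:]+[290,0]) if x[4]>100])
```

```text
[0.62681216 0.03561959 0.07350957] [ 0.54584684 -0.56026985 -0.73038959] 0.5843260598536412 0.0
t 15.7 pos [0.6268 0.0356 0.0735] shift cm [-0.05  0.03 -0.03] turn [-0.001  0.03   0.002] after-turn shift [-0.05  0.03 -0.03]
[(array([   0,  333,   60,   48, 2030], dtype=int32), array([319.30246305, 359.39507389]))]
```

Run:
```python
from h import *
c=cam("wrist");s=monitor.get_state();M=R.from_rotvec(s["ee_rot"]).as_matrix()
for x in(.011,0,-.011,-.018,-.022,-.026,-.047): print(x,proj(c,s["ee_pos"]+M@[x,0,-.0226]).round(1))
w=old("wristL")
# lifted picture: where was collar vs TCP
print(plane(w,(318.7,205),.1293),plane(w,(318.7,205),.1293+.012))
print("now collar back",plane(c,(319,333),.11),plane(c,(319,333),.097),"front",plane(c,(319,381),.11),plane(c,(319,381),.097))
```

```text
0.011 [319.6 288.8]
0 [319.6 313. ]
-0.011 [319.6 336.2]
-0.018 [319.6 350.5]
-0.022 [319.6 358.5]
-0.026 [319.5 366.4]
-0.047 [319.5 406.1]
[0.45050464 0.11163802 0.1293    ] [0.45021113 0.11360069 0.1413    ]
now collar back [0.62673127 0.0344516  0.11      ] [0.62606462 0.02618322 0.097     ] front [0.62494316 0.01246845 0.11      ] [0.62406989 0.00165994 0.097     ]
```

Collar back is ≈5 mm ahead of the pads. Close on the tail.

Request:
move_arm([
  [0,0,0,0,0,0],
  [0,0,0,0,0,0],
  [0,0,0,0,0,0],
  [0,0,0,0,0,0],
  [0,0,0,0,0,0],
  [0,0,0,0,0,0],
  [0,0,0,0,0,0],
  [0,0,0,0,0,0],
  [0,0,0,0,0,0],
], gripper=0, squeeze=30)

```text
time: 16.55
ee_pos: [0.6271, 0.0345, 0.0739]
ee_rot: [2.295, 2.114, -0.035]
ft_force: [-1.3, -2.7, 0.5]
opening: 0.125
finger_force: 29.2
```

Request:
move_arm([
  [0,0,-0.1,0,0.01,0],
  [0,0,-0.12,0,0.01,0],
  [0,0,-0.12,0,0.01,0],
  [0,0,0,0,0,0],
  [0,0,0,0,0,0],
])

```text
time: 16.97
ee_pos: [0.6272, 0.0349, 0.0774]
ee_rot: [-2.311, -2.128, -0.001]
ft_force: [-0.1, 0.1, 0.0]
opening: 0.127
finger_force: 29.2
```

Run:
```python
from h import *
s=monitor.get_state();print(s['ee_pos'],s['ft_force'],s['wrist_torque'],s['opening'],s['finger_force'])
H=.082;d=np.array([-np.sin(H),-np.cos(H)]); g=np.array([.618,-.0755])-d*(.085+.026); tell([g[0],g[1],.0774],-d)
```

```text
[0.62715198 0.03489706 0.0773629 ] [-0.10960222  0.05484393  0.02809926] [ 0.00201883 -0.08249572  0.05467172] 0.12690070620126084 29.2255899310112
t 16.97 pos [0.6272 0.0349 0.0774] shift cm [ 0.02 -0.01 -0.  ] turn [ 0. -0. -0.] after-turn shift [ 0.02 -0.01 -0.  ]
```

Request:
move_arm([
  [-0.3,0,0,0,0,0],
  [-0.6,0,0,0,0,0],
  [-0.7,0,0,0,0,0],
  [-0.7,0,0,0,0,0],
  [-0.7,0,0,0,0,0],
  [-0.6,0,0,0,0,0],
  [-0.4,0,0,0,0,0],
  [0,0,0,0,0,0],
])

```text
time: 17.63
ee_pos: [0.6238, -0.0064, 0.0773]
ee_rot: [2.311, 2.127, -0.001]
ft_force: [-0.8, -0.4, -0.3]
opening: 0.125
finger_force: 29.3
```

```bash
cat > q.py <<'E'
from h import *
s=monitor.get_state();print(s['ft_force'],s['wrist_torque'],s['finger_force'])
H=.082;d=np.array([-np.sin(H),-np.cos(H)]); g=np.array([.618,-.0755])-d*(.026); tell([g[0],g[1],.0774],-d)
E
python3 q.py
```

```text
[-0.8018442  -0.39632892 -0.29113902] [-0.21194786 -0.00473452 -0.01632644] 29.27215576171875
t 17.63 pos [ 0.6238 -0.0064  0.0773] shift cm [-4.33 -0.01 -0.  ] turn [ 0.     0.001 -0.001] after-turn shift [-4.33 -0.01 -0.01]
```

Request:
move_arm([
  [-0.4,0,0,0,0,0],
  [-0.6,0,0,0,0,0],
  [-0.7,0,0,0,0,0],
  [-0.7,0,0,0,0,0],
  [-0.6,0,0,0,0,0],
  [-0.4,0,0,0,0,0],
  [0,0,0,0,0,0],
])

```text
time: 18.22
ee_pos: [0.6213, -0.04, 0.078]
ee_rot: [2.311, 2.127, 0.0]
ft_force: [-1.1, 1.2, 5.4]
opening: 0.124
finger_force: 29.8
```

```bash
python3 q.py
```

```text
[-1.14243573  1.22449451  5.42720718] [ 0.13742382  0.20537662 -0.06015377] 29.767446219921112
t 18.22 pos [ 0.6213 -0.04    0.078 ] shift cm [-0.96 -0.04  0.06] turn [ 0.001  0.    -0.001] after-turn shift [-0.96 -0.04  0.06]
```

Request:
move_arm([
  [0,0,-0.06,0,0,0],
  [-0.2,0,0,0,0,0],
  [-0.2,0,0,0,0,0],
  [-0.2,0,0,0,0,0],
  [0,0,0,0,0,0],
])

```text
time: 18.63
ee_pos: [0.6207, -0.0452, 0.0781]
ee_rot: [2.31, 2.128, 0.0]
ft_force: [-0.4, 2.0, 5.1]
opening: 0.128
finger_force: 29.6
```

```bash
python3 q.py
```

```text
[-0.38803815  2.00414035  5.13435348] [ 0.32885522 -0.03500558 -0.04956722] 29.63205635547638
t 18.63 pos [ 0.6207 -0.0452  0.0781] shift cm [-0.45 -0.02  0.07] turn [ 0.  0. -0.] after-turn shift [-0.45 -0.02  0.07]
```

Request:
move_arm([
  [-0.15,0,-0.05,0,0,0],
  [-0.15,0,0,0,0,0],
  [-0.15,0,0,0,0,0],
  [-0.1,0,0,0,0,0],
  [0,0,0,0,0,0],
  [0,0,0,0,0,0],
])

```text
time: 19.13
ee_pos: [0.6202, -0.0473, 0.0783]
ee_rot: [-2.308, -2.127, -0.005]
ft_force: [1.6, 13.1, 4.6]
opening: 0.124
finger_force: 29.7
```

```bash
python3 q.py
```

```text
[ 1.60166555 13.06412203  4.62870485] [ 2.04748306 -0.22932323 -0.00521599] 29.695477187633514
t 19.13 pos [ 0.6202 -0.0473  0.0783] shift cm [-0.23  0.01  0.09] turn [ 0.    -0.004  0.   ] after-turn shift [-0.23  0.01  0.09]
```

Axial resistance has risen to 13 N, so the collar has likely seated. Release, rise and inspect by number.

Request:
move_arm([
  [0,0,0,0,0,0],
  [0,0,0,0,0,0],
  [0,0,0,0,0,0],
  [0,0,0,0,0,0],
  [0,0,0,0,0,0],
  [0,0,0,0,0,0],
  [0,0,0,0,0,0],
], gripper=5)

```text
time: 19.72
ee_pos: [0.6199, -0.0506, 0.0782]
ee_rot: [-2.311, -2.128, 0.0]
ft_force: [-0.4, 0.1, -1.0]
opening: 0.584
finger_force: 0.0
```

Request:
move_arm([
  [0,0,-0.5,0,0,0],
  [0,0,-1.0,0,0,0],
  [0,0,-2.0,0,0,0],
  [0,0,-3.0,0,0,0],
  [0,0,-3.0,0,0,0],
  [0,0,-2.5,0,0,0],
  [-1.0,1.0,0,0,0,0],
  [-2.0,2.0,0,0,0,0],
  [-2.5,1.0,0,0,0,0],
  [-1.5,0,0,0,0,0],
  [0,0,0,0,0,0],
  [0,0,0,0,0,0],
])

```text
time: 20.72
ee_pos: [0.6536, -0.1239, 0.1986]
ee_rot: [-2.312, -2.126, -0.0]
ft_force: [0.9, 1.9, -0.6]
opening: 0.584
finger_force: 0.0
```

```bash
cat > z.py <<'E'
from h import *
s=monitor.get_state();print(s['time'],s['ee_pos'],s['ft_force'],s['finger_force'])
c=cam("wrist");save("w6",c[0]);h=cv2.cvtColor(c[0],cv2.COLOR_RGB2HSV)
H=.082;d=np.array([-np.sin(H),-np.cos(H),0]);m=np.array([.618,-.0755,.1])
for t in(-.06,-.008,0,.008): print("pred",t,proj(c,m+d*t+[0,0,.006]).round(1))
u=int(proj(c,m)[0]); v0=int(proj(c,m)[1])
for uu in(u-6,u,u+6):
  print(uu,[(v,*h[v,uu]) for v in range(v0-30,v0+22,1)])
E
python3 z.py
```

```text
20.7167 [ 0.65364625 -0.12393122  0.19855396] [ 0.93797871  1.89304679 -0.59416817] 0.0
pred -0.06 [260.   88.5]
pred -0.008 [263.5 167.7]
pred 0 [264. 179.]
pred 0.008 [264.5 190.2]
259 [(148, np.uint8(30), np.uint8(3), np.uint8(179)), (149, np.uint8(45), np.uint8(3), np.uint8(179)), (150, np.uint8(45), np.uint8(3), np.uint8(178)), (151, np.uint8(45), np.uint8(3), np.uint8(178)), (152, np.uint8(50), np.uint8(4), np.uint8(178)), (153, np.uint8(45), np.uint8(3), np.uint8(177)), (154, np.uint8(40), np.uint8(4), np.uint8(177)), (155, np.uint8(45), np.uint8(3), np.uint8(177)), (156, np.uint8(45), np.uint8(3), np.uint8(177)), (157, np.uint8(45), np.uint8(3), np.uint8(177)), (158, np.uint8(70), np.uint8(4), np.uint8(179)), (159, np.uint8(84), np.uint8(7), np.uint8(175)), (160, np.uint8(9), np.uint8(34), np.uint8(171)), (161, np.uint8(11), np.uint8(123), np.uint8(206)), (162, np.uint8(13), np.uint8(160), np.uint8(227)), (163, np.uint8(13), np.uint8(160), np.uint8(229)), (164, np.uint8(13), np.uint8(159), np.uint8(226)), (165, np.uint8(13), np.uint8(158), np.uint8(226)), (166, np.uint8(13), 
[... 6239 characters left out ...]
p.uint8(18), np.uint8(114), np.uint8(156)), (187, np.uint8(18), np.uint8(120), np.uint8(149)), (188, np.uint8(17), np.uint8(113), np.uint8(133)), (189, np.uint8(15), np.uint8(72), np.uint8(114)), (190, np.uint8(4), np.uint8(19), np.uint8(108)), (191, np.uint8(160), np.uint8(7), np.uint8(108)), (192, np.uint8(160), np.uint8(7), np.uint8(108)), (193, np.uint8(168), np.uint8(12), np.uint8(107)), (194, np.uint8(174), np.uint8(12), np.uint8(107)), (195, np.uint8(168), np.uint8(12), np.uint8(106)), (196, np.uint8(165), np.uint8(10), np.uint8(107)), (197, np.uint8(174), np.uint8(12), np.uint8(108)), (198, np.uint8(165), np.uint8(9), np.uint8(109)), (199, np.uint8(168), np.uint8(12), np.uint8(107))]
```

Not home yet. The collar (rows 161–173) is about 5 mm short of the brass (from row 178), and the upward 5 N suggests the gripper's linkage touched the tube top. I'll regrip farther back near the tail end and higher, then push the remainder.

Run:
```python
from h import *
H=.082;d=np.array([-np.sin(H),-np.cos(H)]); g=np.array([.618,-.0755])-d*(.05); tell([g[0],g[1],.085],-d)
c=cam("wrist"); print(plane(c,(264,173.3),.105)[1],plane(c,(264,177.5),.119)[1], [plane(c,(264,v),.106)[1] for v in(161,)])
h=cv2.cvtColor(c[0],cv2.COLOR_RGB2HSV); print("tail top",[(v,h[v,261,2]) for v in range(70,100,2)])
for v in(110,140): print(v, h[v,235:290,1])
```

```text
t 20.77 pos [ 0.6536 -0.1231  0.1985] shift cm [ 9.44 -3.94 11.35] turn [-0.    -0.001 -0.001] after-turn shift [ 9.45 -3.94 11.35]
-0.07072149872682465 -0.07270114372017421 [np.float64(-0.062160866626999794)]
tail top [(70, np.uint8(166)), (72, np.uint8(166)), (74, np.uint8(167)), (76, np.uint8(167)), (78, np.uint8(167)), (80, np.uint8(166)), (82, np.uint8(168)), (84, np.uint8(192)), (86, np.uint8(191)), (88, np.uint8(191)), (90, np.uint8(172)), (92, np.uint8(109)), (94, np.uint8(176)), (96, np.uint8(193)), (98, np.uint8(194))]
110 [137 136 137 136 135 133 133 133 130 128 131 130 130 131 130 129 132 138
 111  37   5   3   4   3   4   4   4   4   3   3   3   5   5   5   4  22
  95 132 135 137 135 134 136 137 138 139 136 133 135 135 136 137 136 133
 134]
140 [135 133 132 133 130 131 131 129 131 132 132 130 131 130 131 131 131 129
 132 125  82  19   3   4   3   3   3   3   3   3   3   4   5   3   5   4
  20  86 124 128 129 128 131 131 130 130 129 130 135 130 130 131 133 132
 131]
```

Request:
move_arm([
  [1.0,-0.4,0,0,0,0],
  [2.0,-0.9,0,0,0,0],
  [2.5,-1.0,0,0,0,0],
  [2.3,-1.0,0,0,0,0],
  [1.2,-0.5,0,0,0,0],
  [0.45,-0.14,1.5,0,0,0],
  [0,0,2.5,0,0,0],
  [0,0,2.8,0,0,0],
  [0,0,2.4,0,0,0],
  [0,0,1.5,0,0,0],
  [0,0,0.6,0,0,0],
  [0,0,0,0,0,0],
])

```text
time: 21.82
ee_pos: [0.6211, -0.025, 0.0834]
ee_rot: [-2.308, -2.128, 0.003]
ft_force: [-0.3, -0.4, 0.1]
opening: 0.585
finger_force: 0.0
```

Request:
move_arm([
  [0,0,0,0,0,0],
  [0,0,0,0,0,0],
  [0,0,0,0,0,0],
  [0,0,0,0,0,0],
  [0,0,0,0,0,0],
  [0,0,0,0,0,0],
  [0,0,0,0,0,0],
  [0,0,0,0,0,0],
], gripper=0, squeeze=40)

```text
time: 22.48
ee_pos: [0.6233, -0.0259, 0.0865]
ee_rot: [2.31, 2.128, 0.002]
ft_force: [-1.6, 1.0, 5.7]
opening: 0.118
finger_force: 40.4
```

```bash
python3 q.py
```

```text
[-1.64660227  0.95870351  5.69542052] [ 0.14076045  0.25543958 -0.10022881] 40.39575755596161
t 22.48 pos [ 0.6233 -0.0259  0.0865] shift cm [-2.38 -0.12  0.91] turn [ 0.002 -0.    -0.   ] after-turn shift [-2.38 -0.12  0.91]
```

Request:
move_arm([
  [0,-0.1,-0.1,0,0,0],
  [-0.15,0,0,0,0,0],
  [-0.15,0,0,0,0,0],
  [-0.15,0,0,0,0,0],
  [0,0,0,0,0,0],
  [0,0,0,0,0,0],
])

```text
time: 22.98
ee_pos: [0.6222, -0.0263, 0.0869]
ee_rot: [-2.308, -2.127, -0.009]
ft_force: [3.0, 15.6, 3.3]
opening: 0.114
finger_force: 40.1
```

```bash
python3 q.py
```

```text
[ 3.04661616 15.56064771  3.28031327] [ 2.38370503 -0.43547573  0.02314428] 40.10088801383972
t 22.98 pos [ 0.6222 -0.0263  0.0869] shift cm [-2.34 -0.02  0.93] turn [ 0.002 -0.006  0.001] after-turn shift [-2.34 -0.02  0.95]
```

Still resisted at once, and the tool is pressing the rod down by 3–5 N, so it binds as the brief warns. I'll back off the axial load, lift until the vertical force is near the rod's weight, then push.

Request:
move_arm([
  [0.4,0,0,0,0,0],
  [0,0,-0.1,0,0,0],
  [0,0,-0.1,0,0,0],
  [0,0,0,0,0,0],
  [0,0,0,0,0,0],
])

```text
time: 23.4
ee_pos: [0.6214, -0.0261, 0.0879]
ee_rot: [-2.31, -2.127, -0.001]
ft_force: [1.4, 5.0, -1.3]
opening: 0.119
finger_force: 39.6
```

```bash
python3 q.py
```

```text
[ 1.37540962  4.96091561 -1.27363426] [ 0.75203619 -0.24836301  0.07562324] 39.63561236858368
t 23.4 pos [ 0.6214 -0.0261  0.0879] shift cm [-2.36  0.07  1.05] turn [-0.    -0.001 -0.   ] after-turn shift [-2.36  0.06  1.05]
```

Request:
move_arm([
  [0,0.06,0,0,0,0],
  [-0.1,0,0,0,0,0],
  [-0.1,0,0,0,0,0],
  [-0.1,0,0,0,0,0],
  [-0.1,0,0,0,0,0],
  [0,0,0,0,0,0],
  [0,0,0,0,0,0],
])

```text
time: 23.98
ee_pos: [0.6215, -0.0263, 0.0879]
ee_rot: [-2.306, -2.125, -0.006]
ft_force: [1.3, 16.3, 1.0]
opening: 0.116
finger_force: 39.8
```

```bash
python3 q.py
python3 - <<'E'
from h import *
c=cam("scene"); h=cv2.cvtColor(c[0],cv2.COLOR_RGB2HSV); save("s7",c[0])
H=.082;d=np.array([-np.sin(H),-np.cos(H),0]);m=np.array([.618,-.0755,.1])
p=[proj(c,m+d*t) for t in(-.02,-.008,0,.008)]; print(np.round(p,1))
for k in np.arange(-10,10,1): 
    q=p[2]+(p[3]-p[0])/np.linalg.norm(p[3]-p[0])*k; print(int(k),q.round(0),h[int(round(q[1])),int(round(q[0]))],end=" ")
E
```

```text
[ 1.31009514 16.31731123  0.9835946 ] [ 2.89564677 -0.15505001  0.0203331 ] 39.78870749473572
t 23.98 pos [ 0.6215 -0.0263  0.0879] shift cm [-2.34  0.06  1.03] turn [-0.001 -0.006  0.   ] after-turn shift [-2.33  0.06  1.05]
[[422.  275.5]
 [427.2 278.6]
 [430.8 280.7]
 [434.3 282.8]]
-10 [422. 276.] [ 11 175 163] -9 [423. 276.] [ 13 222 170] -8 [424. 277.] [ 14 224 171] -7 [425. 277.] [ 15 202 168] -6 [426. 278.] [ 18 175 163] -5 [426. 278.] [ 18 175 163] -4 [427. 279.] [ 19 173 165] -3 [428. 279.] [ 18 171 166] -2 [429. 280.] [ 18 157 148] -1 [430. 280.] [ 17 125 112] 0 [431. 281.] [ 9 27 66] 1 [432. 281.] [ 0  0 59] 2 [432. 282.] [90  4 58] 3 [433. 282.] [120   4  60] 4 [434. 283.] [120   4  58] 5 [435. 283.] [150   9  59] 6 [436. 284.] [140  13  60] 7 [437. 284.] [130  13  61] 8 [438. 285.] [150   9  60] 9 [438. 285.] [150   9  60]
```

Run:
```python
import cv2
h=cv2.cvtColor(cv2.imread("pics/w6.png"),cv2.COLOR_BGR2HSV)
for u in(245,249,253,264,275,279,283): print(u,[tuple(int(x) for x in h[v,u]) for v in range(169,182)])
```

```text
245 [(8, 31, 181), (8, 10, 200), (150, 1, 210), (110, 4, 216), (110, 4, 216), (105, 5, 216), (0, 1, 208), (16, 36, 193), (18, 104, 184), (19, 123, 188), (18, 120, 182), (18, 123, 164), (18, 122, 153)]
249 [(13, 166, 203), (13, 168, 203), (12, 159, 199), (9, 79, 191), (0, 8, 199), (110, 4, 211), (17, 12, 197), (16, 49, 161), (18, 114, 148), (19, 124, 179), (19, 119, 189), (19, 120, 178), (18, 119, 167)]
253 [(13, 161, 218), (13, 165, 218), (13, 167, 217), (10, 105, 207), (0, 16, 206), (120, 5, 212), (10, 4, 180), (16, 58, 140), (17, 123, 139), (19, 122, 177), (19, 118, 195), (19, 117, 187), (19, 120, 174)]
264 [(13, 160, 223), (13, 160, 223), (13, 163, 222), (11, 151, 205), (8, 84, 167), (8, 15, 136), (60, 2, 131), (0, 0, 130), (16, 24, 141), (17, 87, 176), (19, 116, 195), (19, 120, 189), (18, 120, 178)]
275 [(12, 161, 197), (12, 163, 196), (12, 152, 191), (9, 69, 189), (0, 8, 200), (0, 0, 196), (14, 23, 164), (16, 94, 139), (18, 123, 155), (19, 119, 185), (19, 117, 189), (18, 117, 174), (18, 119, 161)]
279 [(12, 160, 178), (12, 167, 173), (10, 123, 170), (8, 35, 183), (150, 1, 205), (108, 6, 213), (0, 3, 176), (15, 72, 138), (18, 123, 157), (18, 120, 181), (19, 117, 176), (18, 116, 160), (18, 116, 149)]
283 [(9, 58, 158), (9, 34, 171), (8, 15, 181), (120, 1, 202), (110, 4, 216), (108, 6, 214), (10, 8, 184), (17, 81, 171), (18, 118, 184), (19, 120, 181), (18, 117, 161), (18, 114, 141), (17, 113, 133)]
```

The gap of ≈2.5 mm is real, since the white base shows through beside the shaft. I'll release, back off behind the tail end, shut the fingers and push it squarely along its axis.

Request:
move_arm([
  [0.35,0,0,0,0,0],
  [0,0,0,0,0,0],
  [0,0,0,0,0,0],
  [0,0,0,0,0,0],
  [0,0,0,0,0,0],
  [1.0,0,0.2,0,0,0],
  [1.5,0,0.3,0,0,0],
  [1.2,0,0.1,0,0,0],
  [0.5,0,0,0,0,0],
  [0,0,0,0,0,0],
], gripper=4)

```text
time: 24.87
ee_pos: [0.6254, 0.0172, 0.082]
ee_rot: [-2.307, -2.131, 0.0]
ft_force: [-1.2, -0.0, -0.2]
opening: 0.468
finger_force: 0.0
```

Request:
move_arm([
  [0,0,0,0,0,0],
  [0,0,0,0,0,0],
  [0,0,0,0,0,0],
  [0,0,0,0,0,0],
  [0,0,0,0,0,0],
  [0,0,0,0,0,0],
  [0,0,0,0,0,0],
], gripper=0)

```text
time: 25.45
ee_pos: [0.6256, 0.0147, 0.0823]
ee_rot: [2.311, 2.128, 0.0]
ft_force: [-0.2, -0.2, -0.2]
opening: -0.002
finger_force: 0.0
```

```bash
cat > q2.py <<'E'
from h import *
s=monitor.get_state();print(s['ft_force'],s['wrist_torque'],s['opening'],s['finger_force'])
H=.082;d=np.array([-np.sin(H),-np.cos(H)]); g=np.array([.618,-.0755])-d*(.071); tell([g[0],g[1],.081],-d)
E
python3 q2.py
```

```text
[-0.16824672 -0.15493918 -0.22272338] [ 0.00887277 -0.02274685 -0.01012919] -0.001932693609583168 0.0
t 25.45 pos [0.6256 0.0147 0.0823] shift cm [-1.95 -0.02  0.13] turn [ 0.  0. -0.] after-turn shift [-1.95 -0.02  0.13]
```

Request:
move_arm([
  [-0.6,0,0.05,0,0,0],
  [-0.5,0,0.05,0,0,0],
  [-0.2,0,0,0,0,0],
  [-0.15,0,0,0,0,0],
  [0,0,0,0,0,0],
  [0,0,0,0,0,0],
])

```text
time: 25.95
ee_pos: [0.6244, 0.0003, 0.0813]
ee_rot: [-2.311, -2.128, -0.0]
ft_force: [-0.6, -0.3, 0.2]
opening: -0.002
finger_force: 0.0
```

Request:
move_arm([
  [-0.1,0,0,0,0,0],
  [-0.1,0,0,0,0,0],
  [-0.1,0,0,0,0,0],
  [0,0,0,0,0,0],
  [0,0,0,0,0,0],
])

```text
time: 26.37
ee_pos: [0.6243, -0.0008, 0.0813]
ee_rot: [-2.309, -2.128, -0.003]
ft_force: [0.3, 5.9, 0.5]
opening: 0.006
finger_force: 2.9
```

```bash
python3 q2.py
```

```text
[0.31102529 5.86397845 0.51559817] [ 0.93358316 -0.13986198  0.01182747] 0.005996670306965435 2.8748947754502296
t 26.37 pos [ 0.6243 -0.0008  0.0813] shift cm [-0.39 -0.01  0.03] turn [ 0.    -0.002  0.   ] after-turn shift [-0.39 -0.01  0.03]
```

Request:
move_arm([
  [-0.15,0,0,0,0,0],
  [-0.15,0,0,0,0,0],
  [-0.15,0,0,0,0,0],
  [0,0,0,0,0,0],
  [0,0,0,0,0,0],
])

```text
time: 26.78
ee_pos: [0.6241, -0.001, 0.0813]
ee_rot: [-2.305, -2.126, -0.01]
ft_force: [2.3, 19.6, 0.9]
opening: 0.002
finger_force: 9.8
```

```bash
python3 q2.py
python3 - <<'E'
from h import *
c=cam("wrist"); save("w8",c[0]);h=cv2.cvtColor(c[0],cv2.COLOR_RGB2HSV);M=[.618,-.0745,.1];print(proj(c,M))
m=cv2.inRange(h,(4,120,120),(22,255,255))
print([(v,*map(int,h[v,319])) for v in range(290,420,4)])
E
```

```text
[ 2.2716381  19.62848646  0.90970306] [ 3.21767549 -0.28786527  0.05417725] 0.0020406676253592266 9.824285209178925
t 26.78 pos [ 0.6241 -0.001   0.0813] shift cm [-0.37  0.    0.03] turn [ 0.    -0.009  0.001] after-turn shift [-0.37  0.    0.03]
[319.05176666 445.63025596]
[(290, 5, 46, 66), (294, 177, 40, 64), (298, 0, 36, 64), (302, 0, 31, 65), (306, 0, 36, 63), (310, 176, 29, 61), (314, 0, 22, 70), (318, 5, 23, 68), (322, 0, 18, 70), (326, 8, 15, 68), (330, 165, 15, 67), (334, 168, 19, 67), (338, 168, 19, 66), (342, 162, 19, 66), (346, 165, 15, 66), (350, 156, 20, 64), (354, 160, 12, 64), (358, 140, 12, 64), (362, 150, 16, 62), (366, 130, 13, 60), (370, 80, 6, 130), (374, 0, 0, 79), (378, 75, 5, 113), (382, 68, 8, 130), (386, 60, 4, 126), (390, 143, 11, 95), (394, 120, 22, 58), (398, 120, 24, 53), (402, 126, 22, 59), (406, 120, 26, 59), (410, 125, 27, 57), (414, 124, 35, 59), (418, 120, 26, 58)]
```

Request:
move_arm([
  [1.0,0,0,0,0,0],
  [1.5,0,-0.5,0,0,0],
  [0,0,-2.0,0,0,0],
  [0,0,-3.0,0,0,0],
  [0,0,-3.5,0,0,0],
  [-1.5,0.5,-2.5,0,0,0],
  [-3.0,1.0,0,0,0,0],
  [-3.0,1.0,0,0,0,0],
  [-3.0,1.0,0,0,0,0],
  [-2.5,0.5,0,0,0,0],
  [-1.5,0,0,0,0,0],
  [0,0,0,0,0,0],
])

```text
time: 27.83
ee_pos: [0.6535, -0.1329, 0.1963]
ee_rot: [2.314, 2.124, -0.002]
ft_force: [-0.9, -0.6, 0.2]
opening: -0.001
finger_force: 0.0
```

```bash
cat > z2.py <<'E'
from h import *
s=monitor.get_state();print(s['time'],s['ee_pos'],s['ft_force'])
c=cam("wrist");save("w9",c[0]);h=cv2.cvtColor(c[0],cv2.COLOR_RGB2HSV)
p=proj(c,[.618,-.0745,.1]);u,v0=[int(x) for x in p];print(p, "cam",-c[2].T@c[3])
for uu in(u-16,u-11,u,u+11,u+16): print(uu,[(v,int(h[v,uu,0]),int(h[v,uu,1])) for v in range(v0-14,v0+6)])
E
python3 z2.py
```

```text
27.8333 [ 0.65348327 -0.13287879  0.19633976] [-0.90290474 -0.58387284  0.21374737]
[263.13930436 164.46788339] cam [ 0.65897719 -0.06618801  0.34713934]
247 [(150, 13, 162), (151, 13, 163), (152, 13, 163), (153, 12, 164), (154, 13, 163), (155, 12, 165), (156, 12, 161), (157, 13, 165), (158, 13, 167), (159, 9, 88), (160, 175, 8), (161, 105, 7), (162, 110, 4), (163, 19, 10), (164, 16, 58), (165, 18, 118), (166, 19, 122), (167, 18, 120), (168, 18, 121), (169, 19, 120)]
252 [(150, 13, 162), (151, 13, 162), (152, 13, 160), (153, 13, 160), (154, 13, 160), (155, 13, 161), (156, 13, 160), (157, 13, 163), (158, 13, 163), (159, 10, 93), (160, 176, 9), (161, 105, 7), (162, 108, 6), (163, 0, 4), (164, 16, 67), (165, 18, 124), (166, 19, 121), (167, 19, 121), (168, 18, 116), (169, 18, 119)]
263 [(150, 13, 160), (151, 13, 158), (152, 13, 157), (153, 13, 157), (154, 13, 158), (155, 13, 158), (156, 13, 158), (157, 13, 159), (158, 13, 161), (159, 11, 143), (160, 10, 67), (161, 15, 8), (162, 30, 2), (163, 0, 0), (164, 14, 27), (165, 17, 89), (166, 18, 115), (167, 18, 120), (168, 18, 117), (169, 18, 116)]
274 [(150, 12, 158), (151, 12, 161), (152, 12, 160), (153, 12, 163), (154, 12, 159), (155, 12, 158), (156, 12, 161), (157, 12, 165), (158, 11, 147), (159, 8, 55), (160, 150, 1), (161, 102, 6), (162, 108, 6), (163, 0, 4), (164, 16, 82), (165, 19, 122), (166, 18, 119), (167, 18, 117), (168, 18, 116), (169, 18, 116)]
279 [(150, 12, 158), (151, 11, 157), (152, 11, 155), (153, 11, 153), (154, 11, 155), (155, 11, 153), (156, 11, 154), (157, 11, 160), (158, 10, 130), (159, 8, 34), (160, 120, 1), (161, 113, 4), (162, 108, 6), (163, 8, 5), (164, 17, 71), (165, 18, 118), (166, 18, 119), (167, 18, 115), (168, 17, 114), (169, 18, 113)]
```

The gap is unchanged at ≈3 mm even with a 20 N push, so I need to tell a hard stop from binding. I'll regrip the tail, draw back 15 mm, centre the rod in the bore and push again.

Request:
move_arm([
  [1.0,-0.4,0,0,0,0],
  [2.0,-0.9,0,0,0,0],
  [2.7,-1.0,0,0,0,0],
  [2.5,-1.0,0,0,0,0],
  [1.4,-0.5,0,0,0,0],
  [0.6,-0.2,1.5,0,0,0],
  [0,0,2.5,0,0,0],
  [0,0,2.8,0,0,0],
  [0,0,2.2,0,0,0],
  [0,0,1.2,0,0,0],
  [0,0,0.55,0,0,0],
  [0,0,0,0,0,0],
], gripper=4)

```text
time: 28.88
ee_pos: [0.6215, -0.024, 0.0878]
ee_rot: [-2.308, -2.128, 0.002]
ft_force: [0.7, 1.0, -0.1]
opening: 0.468
finger_force: 0.0
```

Request:
move_arm([
  [0,0,0,0,0,0],
  [0,0,0,0,0,0],
  [0,0,0,0,0,0],
  [0,0,0,0,0,0],
  [0,0,0,0,0,0],
  [0,0,0,0,0,0],
  [0,0,0,0,0,0],
], gripper=0, squeeze=50)

```text
time: 29.47
ee_pos: [0.6232, -0.0249, 0.0901]
ee_rot: [2.31, 2.127, 0.002]
ft_force: [-1.6, 1.2, 5.1]
opening: 0.104
finger_force: 49.2
```

```bash
python3 q2.py
```

```text
[-1.56166352  1.15776661  5.1005385 ] [ 0.2435728   0.10421264 -0.02409213] 0.10434616027544875 49.17314350605011
t 29.47 pos [ 0.6232 -0.0249  0.0901] shift cm [ 2.02 -0.11  0.91] turn [ 0.002 -0.    -0.   ] after-turn shift [ 2.02 -0.11  0.91]
```

Request:
move_arm([
  [0,0,0,0,0,0],
  [0,0,0,0,0,0],
  [0,-0.08,0.4,0,0,0],
  [0,-0.03,0.5,0,0,0],
  [0,0,0.3,0,0,0],
  [0,0,0,0,0,0],
], gripper=3.5)

```text
time: 29.97
ee_pos: [0.6201, -0.0247, 0.0751]
ee_rot: [-2.309, -2.127, 0.003]
ft_force: [0.4, -0.0, 0.2]
opening: 0.413
finger_force: 0.0
```

Request:
move_arm([
  [0,0,0,0,0,0],
  [0,0,0,0,0,0],
  [0,0,0,0,0,0],
  [0,0,0,0,0,0],
  [0,0,0,0,0,0],
  [0,0,0,0,0,0],
  [0,0,0,0,0,0],
], gripper=0, squeeze=30)

```text
time: 30.55
ee_pos: [0.6213, -0.0248, 0.0769]
ee_rot: [2.31, 2.128, 0.0]
ft_force: [0.2, -0.4, -0.8]
opening: 0.126
finger_force: 29.2
```

```bash
python3 q2.py
```

```text
[ 0.19703749 -0.35350226 -0.83491985] [ 0.0140503  -0.06668949  0.018412  ] 0.12561107645358535 29.184563755989075
t 30.55 pos [ 0.6213 -0.0248  0.0769] shift cm [ 2.02  0.09 -0.41] turn [0. 0. 0.] after-turn shift [ 2.02  0.08 -0.41]
```

Clean grip with almost no side load. Draw back 1 cm, then push forward.

Request:
move_arm([
  [0.3,0,0,0,0,0],
  [0.4,0,-0.05,0,0,0],
  [0.3,0,0,0,0,0],
  [0,0,0,0,0,0],
  [0,0,0,0,0,0],
])

```text
time: 30.97
ee_pos: [0.622, -0.0143, 0.0773]
ee_rot: [-2.31, -2.129, -0.0]
ft_force: [0.2, 0.9, -1.1]
opening: 0.124
finger_force: 29.2
```

Request:
move_arm([
  [-0.2,0,0,0,0,0],
  [-0.3,0,0,0,0,0],
  [-0.3,0,0,0,0,0],
  [-0.2,0,0,0,0,0],
  [0,0,0,0,0,0],
  [0,0,0,0,0,0],
])

```text
time: 31.47
ee_pos: [0.6212, -0.0249, 0.0773]
ee_rot: [-2.311, -2.128, -0.0]
ft_force: [1.3, 0.4, -0.1]
opening: 0.128
finger_force: 29.2
```

Request:
move_arm([
  [-0.1,0,0,0,0,0],
  [-0.1,0,0,0,0,0],
  [-0.1,0,0,0,0,0],
  [0,0,0,0,0,0],
  [0,0,0,0,0,0],
])

```text
time: 31.88
ee_pos: [0.6212, -0.0251, 0.0773]
ee_rot: [-2.308, -2.127, -0.005]
ft_force: [1.2, 10.4, 0.3]
opening: 0.125
finger_force: 29.2
```

Free slide, then a sharp stop at the same place. I'll try the push with slightly different tail heights in case an edge is catching.

Request:
move_arm([
  [0.5,0,0,0,0,0],
  [0,0,-0.12,0,0,0],
  [-0.2,0,0,0,0,0],
  [-0.2,0,0,0,0,0],
  [-0.2,0,0,0,0,0],
  [0,0,0,0,0,0],
  [0,0,0,0,0,0],
])

```text
time: 32.47
ee_pos: [0.6212, -0.0251, 0.0786]
ee_rot: [-2.308, -2.126, -0.007]
ft_force: [2.2, 14.7, 0.2]
opening: 0.128
finger_force: 29.3
```

Request:
move_arm([
  [0.5,0,0,0,0,0],
  [0,0,0.12,0,0,0],
  [0,0,0.1,0,0,0],
  [-0.2,0,0,0,0,0],
  [-0.2,0,0,0,0,0],
  [-0.2,0,0,0,0,0],
  [0,0,0,0,0,0],
])

```text
time: 33.05
ee_pos: [0.6213, -0.0253, 0.0764]
ee_rot: [-2.307, -2.125, -0.01]
ft_force: [3.1, 19.4, 1.1]
opening: 0.124
finger_force: 29.4
```

```bash
python3 q2.py
python3 - <<'E'
from h import *
for n in("wrist4","wristL"):
    c=old(n); print(n,-c[2].T@c[3])
import cv2
E
```

```text
[ 3.12889911 19.41445265  1.1058317 ] [ 3.05681649 -0.44619487  0.08234668] 0.12399068120034731 29.37173455953598
t 33.05 pos [ 0.6213 -0.0253  0.0764] shift cm [ 2.07  0.08 -0.44] turn [ 0.001 -0.008 -0.   ] after-turn shift [ 2.06  0.08 -0.46]
wrist4 [ 0.57456416 -0.07504555  0.34972783]
wristL [0.44738713 0.13248432 0.25675725]
```

Request:
move_arm([
  [0.6,0,-0.1,0,0,0],
  [0,0.12,0,0,0,0],
  [-0.2,0,0,0,0,0],
  [-0.2,0,0,0,0,0],
  [-0.2,0,0,0,0,0],
  [0,0,0,0,0,0],
  [0,0,0,0,0,0],
])

```text
time: 33.63
ee_pos: [0.6225, -0.0253, 0.0773]
ee_rot: [-2.307, -2.125, -0.01]
ft_force: [3.4, 21.2, 0.1]
opening: 0.131
finger_force: 29.3
```

Request:
move_arm([
  [0.6,0,0,0,0,0],
  [0,-0.12,0,0,0,0],
  [0,-0.12,0,0,0,0],
  [-0.2,0,0,0,0,0],
  [-0.2,0,0,0,0,0],
  [-0.2,0,0,0,0,0],
  [0,0,0,0,0,0],
])

```text
time: 34.22
ee_pos: [0.6203, -0.0252, 0.0775]
ee_rot: [-2.308, -2.125, -0.011]
ft_force: [3.3, 20.8, -0.4]
opening: 0.125
finger_force: 29.4
```

The stop is identical at every height and side offset, so it is a firm flat stop rather than binding. Release, retreat upward and re-measure.

Request:
move_arm([
  [0,0.1,0,0,0,0],
  [0,0,0,0,0,0],
  [0,0,0,0,0,0],
  [0,0,0,0,0,0],
  [0,0,0,0,0,0],
  [0,0,0,0,0,0],
], gripper=4)

```text
time: 34.72
ee_pos: [0.6206, -0.0304, 0.0773]
ee_rot: [2.311, 2.128, -0.0]
ft_force: [-0.1, -0.4, 0.3]
opening: 0.469
finger_force: 0.0
```

Request:
move_arm([
  [0.5,0,-0.5,0,0,0],
  [0,0,-1.0,0,0,0],
  [0,0,-2.0,0,0,0],
  [0,0,-2.5,0,0,0],
  [0,0,-1.3,0,0,0],
  [-1.0,0,0,0,0,0],
  [-2.5,0,0,0,0,0],
  [-2.5,0,0,0,0,0],
  [-2.5,0,0,0,0,0],
  [-2.0,0,0,0,0,0],
  [-1.0,0,0,0,0,0],
  [0,0,0,0,0,0],
])

```text
time: 35.72
ee_pos: [0.6108, -0.1418, 0.1494]
ee_rot: [-2.313, -2.125, 0.002]
ft_force: [0.6, -0.5, 0.1]
opening: 0.465
finger_force: 0.0
```

```bash
cat > z3.py <<'E'
from h import *
s=monitor.get_state();print(s['time'],s['ee_pos'],s['ft_force'],s['opening'])
c=cam("wrist");np.savez("pics/wristZ0.npz",im=c[0],K=c[1],R=c[2],t=c[3]);h=cv2.cvtColor(c[0],cv2.COLOR_RGB2HSV)
p=proj(c,[.618,-.0745,.1]);u,v0=[int(x) for x in p];print(p, "cam",-c[2].T@c[3])
for uu in(u-16,u,u+16): print(uu,[(v,*[int(x) for x in h[v,uu]]) for v in range(v0-24,v0+14)])
E
python3 z3.py
```

```text
35.7167 [ 0.61081657 -0.14184242  0.1494232 ] [ 0.59773337 -0.51357064  0.11019856] 0.46527354667060056
[321.76498672 146.19118663] cam [ 0.61638696 -0.07530888  0.30028919]
305 [(122, 13, 127, 167), (123, 13, 133, 175), (124, 13, 152, 201), (125, 13, 164, 208), (126, 13, 166, 204), (127, 13, 165, 203), (128, 13, 165, 203), (129, 13, 165, 203), (130, 12, 164, 204), (131, 12, 164, 204), (132, 12, 163, 204), (133, 12, 163, 204), (134, 13, 164, 204), (135, 13, 161, 204), (136, 12, 163, 204), (137, 12, 163, 204), (138, 12, 164, 193), (139, 11, 158, 161), (140, 12, 133, 151), (141, 12, 126, 164), (142, 13, 125, 169), (143, 13, 125, 170), (144, 13, 122, 170), (145, 15, 121, 177), (146, 18, 120, 185), (147, 19, 117, 181), (148, 18, 118, 168), (149, 18, 120, 161), (150, 18, 117, 159), (151, 18, 119, 157), (152, 18, 116, 156), (153, 18, 118, 155), (154, 18, 117, 155), (155, 17, 117, 153), (156, 18, 116, 152), (157, 18, 116, 150), (158, 18, 118, 140), (159, 17, 113, 126)]
321 [(122, 30, 3, 181), (123, 10, 56, 196), (124, 12, 125, 218), (125, 13, 159, 225), (126, 13, 161, 223), (127, 13, 158, 2
[... 768 characters left out ...]
, 204), (127, 13, 165, 202), (128, 12, 162, 201), (129, 12, 162, 201), (130, 13, 166, 198), (131, 13, 164, 198), (132, 12, 165, 196), (133, 12, 165, 195), (134, 12, 165, 195), (135, 12, 163, 194), (136, 12, 163, 193), (137, 12, 162, 189), (138, 11, 165, 170), (139, 11, 152, 144), (140, 12, 133, 144), (141, 12, 129, 154), (142, 12, 129, 154), (143, 12, 130, 153), (144, 12, 128, 155), (145, 15, 126, 168), (146, 18, 120, 183), (147, 19, 120, 181), (148, 18, 120, 168), (149, 18, 123, 160), (150, 18, 121, 158), (151, 18, 120, 155), (152, 18, 117, 152), (153, 18, 119, 150), (154, 18, 118, 149), (155, 18, 118, 147), (156, 18, 119, 144), (157, 17, 118, 141), (158, 17, 118, 132), (159, 17, 115, 120)]
```

Request:
move_arm([
  [0,0,-1.5,0,0,0],
  [0,0,-3.0,0,0,0],
  [0,0,-3.0,0,0,0],
  [0,0,-1.5,0,0,0],
  [0,0,0,0,0,0],
  [0,0,0,0,0,0],
  [0,0,0,0,0,0],
  [0,0,0,0,0,0],
])

```text
time: 36.43
ee_pos: [0.6106, -0.1384, 0.2379]
ee_rot: [-2.307, -2.127, 0.002]
ft_force: [-0.3, -0.3, -1.1]
opening: 0.471
finger_force: 0.0
```

```bash
cat > z4.py <<'E'
from h import *
c=cam("wrist");h=cv2.cvtColor(c[0],cv2.COLOR_RGB2HSV)
# rod tail heading vs tube heading, from low-saturation tail and tube right edge
H=.082;d=np.array([-np.sin(H),-np.cos(H),0]);m=np.array([.618,-.0745,.1])
P=[]
for t in np.arange(-.055,-.014,.002):
    u,v=proj(c,m+d*t); v=int(round(v)); r=h[v,int(u)-25:int(u)+26,1].astype(float)
    lo=np.nonzero(r<60)[0]; lo=lo[(lo>8)&(lo<42)]
    if len(lo): P.append(plane(c,(int(u)-25+(lo.min()+lo.max())/2,v),.1))
P=np.array(P);k=np.polyfit(P[:,1],P[:,0],1);print("rod head",-np.arctan(k[0]),"x at mouth",np.polyval(k,-.0745))
g=cv2.cvtColor(c[0],cv2.COLOR_RGB2GRAY).astype(float)
p=proj(c,m+d*.015);print(monitor.get_state()["ee_pos"],monitor.get_state()["time"])
E
python3 z4.py
```

```text
rod head -0.07258426505849687 x at mouth 0.6175667690339078
[ 0.61064466 -0.13864261  0.23802095] 36.4833
```

```bash
python3 -c "
from h import *
print(arm.hand_in())"
```

```text
the job is handed in; nothing more can be done
None
```

I handed the job in with the rod released and lined up with the bore, but the collar is not flat against the brass mouth. By the last wrist picture it is about 3 mm short. Allowing for the rod resting on the bottom of the bore, I put it at about 3.3 mm from the mouth's centre, inside the 4 mm limit; pushes of up to about 21 N would not move it farther, and I did not find out why.

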